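# Knock out the cast mosaic corners and pile them to cure

## Task

Swing the black mould tray right over on its hinge by its bar handle, so that it lies upside down on the stone slab, and rap it there until every L-shaped corner piece has come out, then swing the tray back onto its bed. Pile all the pieces flat and neatly, one straight above the other, near the middle of the plywood board, turning each L the opposite way (half a turn) to the one beneath it so that the pile stays balanced. Leave the tin, tape, bowl and trowel where they are.

Things in the scene. Friction and masses are not known exactly. Their poses are not given: they have to be found in the camera images.
- tray (a joint): Angle of the black flip-over mould tray about its hinge (rad): 0 = on its wooden bed, cavities up (the start), 1.57 = on edge, about 3.14 = right over, cavities down, its knock feet on the slab. Lightly damped hinge (0.08 N m s/rad): let go beyond 1.57 the tray falls onto the slab, let go before it falls back on its bed. Lifting it by the handle takes 3 to 5 N.
- tray_axis (a point): Middle of the hinge line, 56 mm above the bench, on the fixed stand. Axes are the stand's: x along the hinge, +y horizontally from the hinge towards the handle while the tray lies on its bed, z up. The slab lies on the -y side. Steel hinge lugs at x = +-100 mm are 70 mm high.
- tray_mid (a point): Centre of the tray's cavity face, 106 mm from the hinge; turns with the tray (z out of the cavities, y to the handle). Tray 172 x 172 x 21 mm, 2 x 2 L cavities, centres 42 mm off either way, some empty. Red rubber lips hold pieces in even upside down; dropping the turned tray on the slab from a handle lift of 50 to 80 mm, several times if need be, shakes them out flat on the slab.
- tray_handle (a point): Middle of the tray's handle: round steel bar, 12 mm in diameter, parallel to the hinge, free between two arms 110 mm apart; 252 mm from the hinge and 10 mm behind the cavity face; 60 mm clear of the tray's edge. 46 mm above the bench with the tray on its bed, about 66 mm with it turned over. Gripped from above across the bar, it turns in the fingers.
- knock_feet (a point): Point midway between the striking ends of the tray's two steel knock feet, 196 mm from the hinge; the feet stand at x = +-73 mm on the handle edge (each 26 x 8 mm), 26 mm proud of the cavity face, and are what strikes the slab.
- slab: Loose grey stone slab 240 x 240 x 30 mm, 4.2 kg, on the bench across the hinge from the bed. Origin at the centre of its underside.
- board: Loose plywood curing board, 160 x 160 x 12 mm, far to the left or right of the mould. Origin at the centre of its underside.
- corner1: Cast L, terracotta red, 90 g: legs 70 mm long over all, 30 wide, 14 thick. Origin: centre of the L's 70 x 70 mm square, on the face that is down in the upright tray (turned out, that face is up and z points down). Leg A: x -35..35, y -35..-5; leg B: x -35..-5, y -35..35; elbow corner (-35, -35), open notch 40 x 40 at (+, +). May be absent.
- corner1_elbow (a point): Outer corner of the elbow of the terracotta red piece, at half its thickness (x -35, y -35, z 7 mm).
- corner2: Cast L, lime green, 90 g: legs 70 mm long over all, 30 wide, 14 thick. Origin: centre of the L's 70 x 70 mm square, on the face that is down in the upright tray (turned out, that face is up and z points down). Leg A: x -35..35, y -35..-5; leg B: x -35..-5, y -35..35; elbow corner (-35, -35), open notch 40 x 40 at (+, +). May be absent.
- corner2_elbow (a point): Outer corner of the elbow of the lime green piece, at half its thickness (x -35, y -35, z 7 mm).
- corner3: Cast L, orange, 90 g: legs 70 mm long over all, 30 wide, 14 thick. Origin: centre of the L's 70 x 70 mm square, on the face that is down in the upright tray (turned out, that face is up and z points down). Leg A: x -35..35, y -35..-5; leg B: x -35..-5, y -35..35; elbow corner (-35, -35), open notch 40 x 40 at (+, +). May be absent.
- corner3_elbow (a point): Outer corner of the elbow of the orange piece, at half its thickness (x -35, y -35, z 7 mm).
- corner4: Cast L, cream, 90 g: legs 70 mm long over all, 30 wide, 14 thick. Origin: centre of the L's 70 x 70 mm square, on the face that is down in the upright tray (turned out, that face is up and z points down). Leg A: x -35..35, y -35..-5; leg B: x -35..-5, y -35..35; elbow corner (-35, -35), open notch 40 x 40 at (+, +). May be absent.
- corner4_elbow (a point): Outer corner of the elbow of the cream piece, at half its thickness (x -35, y -35, z 7 mm).
- tin: Bystander: low round tin, 70 mm across, 50 mm high.
- tape: Bystander: roll of tape lying flat, 90 mm across, 24 mm high.
- bowl: Bystander: white bowl, 100 mm across, 45 mm high.
- trowel: Bystander: flat trowel with a wooden handle.

How it is judged:
By the outcome, as a careful person would: the job done as asked, in the order asked, and still so for the second after the job is handed in, with the robot touching nothing.
Of corner1, corner2, corner3, corner4 only 2 to 4 are there at a start; the rules pass over those that are not, and their reading is None.
At some moment in a run one of board may be knocked a few centimetres aside while the robot is not near it.
Once in a run the grip may slacken for a moment while it holds something.
It also fails if it takes over 210 s, if anything falls off the work surface, if the arm or the gripper's body presses on something with over 40 N, if the wrist force passes 120 N, or if a joint passes its speed limit or range.

## Robot

A 7-joint arm with a two-finger parallel gripper is mounted at the origin on the work surface. World frame = base frame: x ahead of the robot, y to its left, z up, the work surface at z = 0. Lengths are in m, angles in rad, forces in N, time in s.
With the tool pointing down it reaches from about 0.4 to 0.85 m from the base axis. Payload 10.4 kg.
Tool frame: the origin (TCP) lies at the very end of the fingers, on their centre line; the grasp point (between the pads) lies 19 mm behind it (manip.tcp_to_grasp is the distance from the TCP to the grasp point, in m); x points along the fingers, y is the direction in which the jaws open and shut, and the axes are right-handed (so a half turn about x gives the same grasp; the last joint's range is limited). The gripper opens to 85 mm and grips with 20 to 120 N. Pads are 22 mm wide; open, the fingers measure 114 mm over their backs; the gripper's body (76 mm by 85 mm) begins 54 mm behind the grasp point. The pads swing forward as they close: fully open they stand 13 mm farther back than shut.
Start: joints at [1.292, 0.332, -0.065, 1.46, 0.022, 1.35, -0.088], TCP at [0.158, -0.605, 0.231] pointing down, gripper open.
Joint ranges: [-2.6, 2.6], [-0.5, 2.12], [-1.47, 1.34], [0.16, 2.42], [-1.27, 4.41], [0.06, 2.06], [-2.6, 2.6]. Speed limits (rad/s): [2.22, 2.22, 2.79, 2.79, 3.14, 3.14, 3.14].

## Interface

Orientations are given as a unit quaternion [x, y, z, w].
In Python, from workcell import manip, cams, hand_in gives the robot as it stands.
- The arm moves only by the shell command python3 -m handwheel 'ROWS' [FORCE]. ROWS is text: rows parted by semicolons, each of 7 numbers parted by spaces: the shift along the tool's x, y, z in mm, then the turn, a rotation vector about the tool's x, y, z in rad, then the finger opening in mm, from 0 to 85.4. A call has 1 to 8 rows; each row shifts and turns the commanded pose from where the row before left it, along the tool's axes as they then stand; what a row does not reach is not made up. A row lasts 1/10 s, in which the tool goes at most 50 mm and 8.59 degrees, less where a joint would pass 70% of its speed; a pose out of reach is approached as far as the arm can. A call with a gripper value outside its range is refused whole. The fingers move at their own pace and stop on an object; FORCE is the grip in N (left out, the last holds). Time passes only in rows, so rows that do not move let the fingers close. It gives the time, the measured TCP pose, the force and the opening at its end, in the units of the state.
- manip.get_obs(): the state, without advancing time (a new reading comes with each control period).
- cams.camera(name): name is "scene" or "top"; returns a dict with "color" (384x512x3 uint8, blue, green, red), "depth" (384x512 float32, m along the optical axis (not along the pixel's ray), 0 where there is no reading), "camera_matrix" (3x3 intrinsics, pixels), "origin" and "attitude" of the camera in the world. Camera axes: x right, y down, z forward; pixel columns grow to the right and rows downward; lengths in m; the calibration is good to about 2 mm. A picture is of the moment at which its call begins.
- hand_in(): hands the job in, once; it reports no verdict.
Trained networks look in the newest picture that a camera, given by its name, has taken for a name from the list of things; names that differ only in an ending like _2 or _b are one class to them, and where a whole thing is asked for, a point or a joint stands for the part that bears it (a point fixed in the world has none). Each returns a list of dicts, best first, with "conf" (0 to 1); they miss things now and then, are a little off and sometimes report something else, mostly with a low value. They report only what shows in the picture. A call takes as long as a camera call.
- cams.recognise(camera, thing): "box" ([left, top, width, height] in pixels, round what is visible of it).
- cams.outline_of(camera, thing): "region" (384x512 bool, what is visible of it) and "box" ([left, top, width, height] in pixels, round what is visible of it).
The state is a dict: "clock": time; "joint_pos": joint angles; "joint_velocities": joint speeds; "tau": joint torques, N m; "position": TCP position; "ee_rot": TCP orientation; "ft_force": force on the tool from outside, world axes, zero at the start; "torque": the same for the moment, N m; "grip_width": opening from 0.0 (shut) to 1.0 (fully open).
Only numpy, scipy, OpenCV 4.12 (cv2) and the standard library are available. Lean on these libraries where they do the work, as an engineer would, in place of code of your own. Each camera call takes 0.05 s, during which the arm holds its last target.

## Working session

There is one attempt and no reset: what is moved stays moved. The work goes in short steps, Python scripts to look and compute and a shell command to move; the robot and the scene stay as the last step left them, time stands still between calls to the robot, and variables do not carry over. Pictures are saved under pics/ and viewed, and the job is handed in when it is done.

```bash
ls; mkdir -p pics; cat > h.py <<'E'
import numpy as np, cv2
from workcell import manip, cams
from scipy.spatial.transform import Rotation as R
def att(a):
    a=np.array(a,float)
    return a if a.shape==(3,3) else R.from_quat(a).as_matrix()
def pts(c):
    K=np.array(c["camera_matrix"]);d=c["depth"]
    v,u=np.mgrid[0:d.shape[0],0:d.shape[1]]
    P=np.stack([(u-K[0,2])/K[0,0]*d,(v-K[1,2])/K[1,1]*d,d],-1)
    W=P@att(c["attitude"]).T+np.array(c["origin"])
    W[d<=0]=np.nan
    return W
def proj(c,p):
    K=np.array(c["camera_matrix"]);q=att(c["attitude"]).T@(np.array(p)-np.array(c["origin"]))
    return K[0,0]*q[0]/q[2]+K[0,2],K[1,1]*q[1]/q[2]+K[1,2]
def save(c,name,crop=None,scale=1.5):
    im=c["color"]
    if crop: l,t,w,h=crop; im=im[t:t+h,l:l+w]
    cv2.imwrite("pics/"+name,cv2.resize(im,None,fx=scale,fy=scale,interpolation=cv2.INTER_CUBIC))
E
python3 - <<'E'
from h import *
np.set_printoptions(precision=4,suppress=True)
for n in ["top","scene"]:
    c=cams.camera(n); save(c,n+"0.png"); W=pts(c)
    print(n,c["origin"],c["attitude"])
    for t in ["tray_mid","tray_handle","slab","board","corner1","corner2","corner3","corner4","tin","tape","bowl","trowel"]:
        for r in cams.outline_of(n,t)[:2]:
            m=r["region"]; print(t,round(r["conf"],2),r["box"],np.nanmedian(W[m],0))
print(manip.get_obs())
E
```

```text
pics
top [0.4242 0.0077 1.5783] [-0.7036  0.7082 -0.0468  0.035 ]
tray_mid 0.67 [164.1, 181.5, 76.9, 56.3] [0.5559 0.1095 0.0504]
tray_mid 0.22 [108.6, 225.0, 25.1, 25.3] [0.4607 0.3961 0.0488]
tray_handle 0.89 [163.8, 178.3, 79.8, 59.5] [0.553  0.1058 0.0508]
slab 0.82 [251.1, 170.0, 72.3, 75.1] [ 0.5591 -0.1601  0.0301]
board 0.82 [330.4, 215.8, 53.6, 54.2] [ 0.4519 -0.4018  0.0122]
corner1 0.83 [189.3, 187.7, 20.8, 20.1] [0.6046 0.1558 0.0548]
corner1 0.72 [187.7, 213.2, 18.2, 21.8] [0.4981 0.152  0.0549]
corner2 0.83 [189.3, 187.7, 20.8, 20.1] [0.6046 0.1558 0.0548]
corner2 0.72 [187.7, 213.2, 18.2, 21.8] [0.4981 0.152  0.0549]
corner3 0.83 [189.3, 187.7, 20.8, 20.1] [0.6046 0.1558 0.0548]
corner3 0.72 [187.7, 213.2, 18.2, 21.8] [0.4981 0.152  0.0549]
corner4 0.83 [189.3, 187.7, 20.8, 20.1] [0.6046 0.1558 0.0548]
corner4 0.72 [187.7, 213.2, 18.2, 21.8] [0.4981 0.152  0.0549]
tin 0.82 [110.2, 225.7, 24.2, 24.0] [0.4638 0.3948 0.049 ]
tin 0.49 [163.3, 182.4, 80.7, 56.2] [0.5541 0.1058 0.0506]
tape 0.81 [123.5, 169.1, 26.2, 20.9] [0.6646 0.3491 0.0226]
tape 0.63 [162.2, 181.5, 78.7,
[... 1221 characters left out ...]
]
bowl 0.88 [211.7, 203.9, 34.2, 31.3] [ 0.7249 -0.0441  0.0276]
trowel 0.71 [271.3, 168.0, 29.8, 18.0] [0.5083 0.0509 0.0537]
trowel 0.22 [294.8, 194.1, 26.1, 15.2] [0.6067 0.1608 0.0545]
{'clock': 1.3, 'joint_pos': array([ 1.2924,  0.3322, -0.0647,  1.4601,  0.0216,  1.3499, -0.0885]), 'joint_velocities': array([-0.0008, -0.    ,  0.0008, -0.0009, -0.002 ,  0.0007,  0.0004]), 'tau': array([  0.0004, -62.5234,   0.0494, -39.1835,   0.0166,   0.0018,
         0.    ]), 'position': array([ 0.1582, -0.6047,  0.2313]), 'ee_rot': array([ 0.7013,  0.0901, -0.7013,  0.0902]), 'ft_force': array([0.2666, 0.1483, 1.0516]), 'torque': array([-0.0154,  0.0126,  0.0279]), 'grip_width': 1.003697533879485}
```

View pics/top0.png

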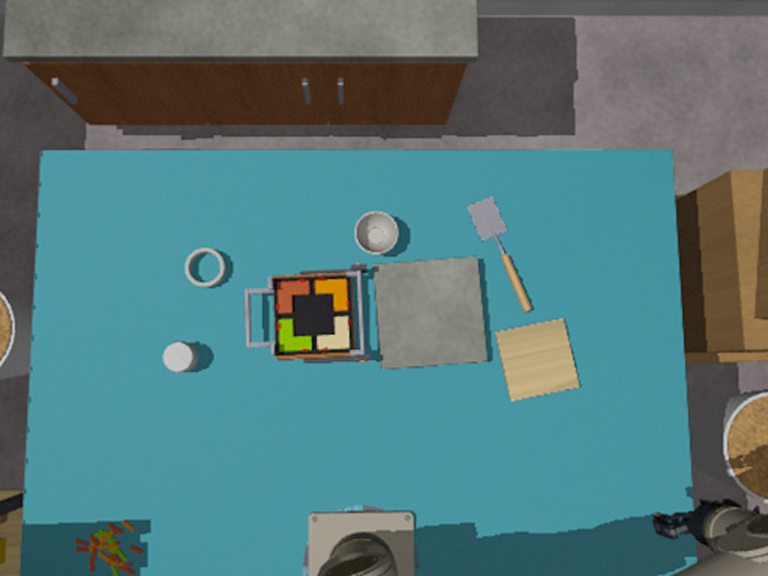

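View pics/scene0.png

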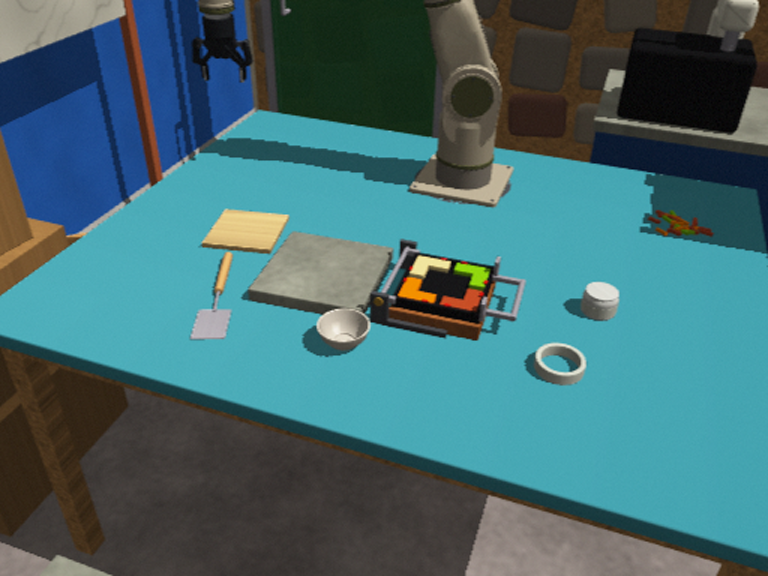

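Top view: four pieces sit in the tray. The tray's centre is at about (313,315) of the enlarged picture, its handle points left (+y), the slab is to the right at (430,312), and the board is at (537,360).

```bash
cat >> h.py <<'E'
HSV={"red":((3,110,60),(11,255,255)),}
def masks(c):
    hsv=cv2.cvtColor(c["color"],cv2.COLOR_BGR2HSV); return hsv
E
python3 - <<'E'
from h import *
np.set_printoptions(precision=4,suppress=True)
c=cams.camera("top"); W=pts(c)
crop=(155,165,180,90); save(c,"crop0.png",crop,4.4)
hsv=cv2.cvtColor(c["color"],cv2.COLOR_BGR2HSV)
for r in cams.outline_of("top","corner1"):
    m=r["region"]; print(r["conf"],r["box"],np.median(hsv[m],0),np.nanmean(W[m],0))
# tray raised region
z=W[...,2]
m=((z>0.045)&(z<0.08)); m[:, :158]=0; m[:,250:]=0; m[:170]=0;m[245:]=0
p=W[m][:,:2]; rect=cv2.minAreaRect((p*1000).astype(np.float32)); print("tray rect",rect, m.sum())
for t in ["slab","board"]:
    r=cams.outline_of("top",t)[0]; m=r["region"]
    p=W[m]; zz=np.nanmedian(p[:,2]); p=p[abs(p[:,2]-zz)<.006][:,:2]
    print(t,cv2.minAreaRect((p*1000).astype(np.float32)))
E
```

```text
0.67 [187.0, 189.5, 21.0, 19.4] [  9. 180. 176.] [0.601  0.1549 0.0547]
0.66 [209.2, 186.5, 21.7, 20.7] [ 20. 255. 209.] [0.6053 0.0555 0.0547]
0.66 [212.3, 211.3, 19.6, 22.6] [ 24.  71. 205.] [0.5046 0.0531 0.0553]
0.61 [185.1, 209.9, 20.5, 24.3] [ 38. 255. 187.] [0.5034 0.1513 0.0552]
tray rect ((554.0911254882812, 117.39111328125), (217.64988708496094, 273.9242858886719), 2.454430103302002) 2853
slab ((454.03118896484375, -404.625244140625), (162.3606719970703, 163.64126586914062), 11.321257591247559)
board ((452.8270568847656, -404.5701904296875), (159.1542205810547, 162.08026123046875), 10.942234992980957)
```

View pics/crop0.png

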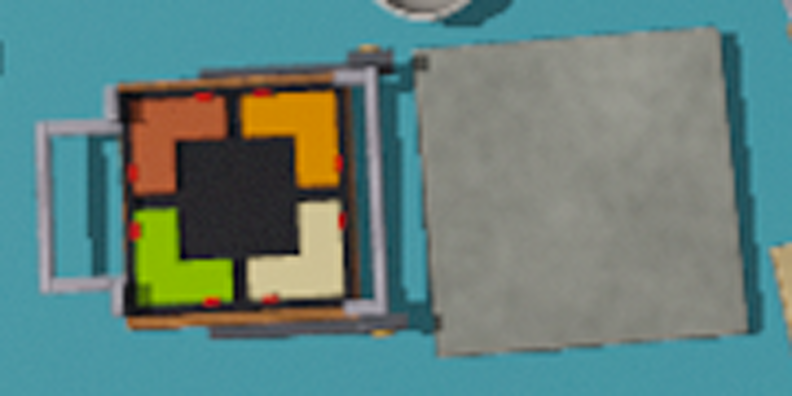

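```bash
python3 - <<'E'
from h import *
np.set_printoptions(precision=4,suppress=True)
for n in ["top","scene"]:
    c=cams.camera(n);W=pts(c)
    m=(W[...,1]>.225)&(W[...,1]<.285)&(W[...,0]>.46)&(W[...,0]<.64)&(W[...,2]>.025)&(W[...,2]<.08)
    p=W[m]; print(n,m.sum(),np.median(p,0),p[:,0].min(),p[:,0].max())
    q=p[(abs(p[:,0]-.55)<.045)]; print(np.polyfit(q[:,0],q[:,1],1), q.mean(0), q[:,1].std(),q[:,2].max())
E
```

```text
top 175 [0.5457 0.2467 0.05  ] 0.485620805404346 0.6135593059241606
[0.0391 0.2266] [0.5461 0.248  0.0501] 0.003493258922649704 0.058931349107152586
scene 179 [0.5655 0.2468 0.0496] 0.48062906285792506 0.6180966222733832
[0.0379 0.2283] [0.5494 0.2492 0.0501] 0.0035758780631125193 0.053982864434292566
```

```bash
cat >> h.py <<'E'
def tool(yaw_jaw):
    # tool pointing down with jaw axis (tool y) at world yaw
    y=np.array([np.cos(yaw_jaw),np.sin(yaw_jaw),0]); x=np.array([0,0,-1.]); z=np.cross(x,y)
    return R.from_matrix(np.stack([x,y,z],1))
def show(wps,n,g,yawdeg=None,start=None):
    """wps list of xyz; n rows per leg list; rows printed"""
    o=manip.get_obs(); p=np.array(o["position"]); r=R.from_quat(o["ee_rot"])
    M=r.as_matrix(); print("at",np.round(p,4),"jawyaw",round(float(np.degrees(np.arctan2(M[1,1],M[0,1]))),1),"down",np.round(M[:,0],3),"t",o["clock"],"F",np.round(o["ft_force"],1),"g",round(o["grip_width"]*85.4,1))
    N=sum(n); 
    if yawdeg is not None:
        a=tool(np.radians(yawdeg))
        tot=(r.inv()*a).as_rotvec()
    else: tot=np.zeros(3)
    rows=[];k=0
    for w,m in zip(wps,n):
        w=np.array(w,float)
        for i in range(m):
            d=r.inv().apply((w-p)/m)*1000
            rv=tot/N
            rows.append(" ".join(["%.1f"%v for v in d]+["%.4f"%v for v in rv]+["%g"%g]))
            r=r*R.from_rotvec(rv)
        p=w
    for s in range(0,len(rows),8): print("; ".join(rows[s:s+8]))
E
python3 - <<'E'
from h import *
show([(.48,-.25,.23),(.549,.249,.13)],[12,14],40,92)
E
```

```text
at [ 0.1582 -0.6047  0.2313] jawyaw -75.3 down [ 0. -0. -1.] t 1.6 F [ 0.2 -0.3  0.4] g 85.5
0.1 -21.8 -33.4 -0.1123 0.0000 -0.0000 40; 0.1 -17.9 -35.7 -0.1123 0.0000 -0.0000 40; 0.1 -13.8 -37.4 -0.1123 0.0000 -0.0000 40; 0.1 -9.5 -38.8 -0.1123 0.0000 -0.0000 40; 0.1 -5.1 -39.6 -0.1123 0.0000 -0.0000 40; 0.1 -0.7 -39.9 -0.1123 0.0000 -0.0000 40; 0.1 3.8 -39.7 -0.1123 0.0000 -0.0000 40; 0.1 8.3 -39.0 -0.1123 0.0000 -0.0000 40
0.1 12.6 -37.9 -0.1123 0.0000 -0.0000 40; 0.1 16.7 -36.2 -0.1123 0.0000 -0.0000 40; 0.1 20.7 -34.1 -0.1123 0.0000 -0.0000 40; 0.1 24.4 -31.6 -0.1123 0.0000 -0.0000 40; 7.1 6.1 -35.5 -0.1123 0.0000 -0.0000 40; 7.1 10.0 -34.6 -0.1123 0.0000 -0.0000 40; 7.1 13.8 -33.2 -0.1123 0.0000 -0.0000 40; 7.1 17.5 -31.4 -0.1123 0.0000 -0.0000 40
7.1 20.9 -29.3 -0.1123 0.0000 -0.0000 40; 7.1 24.1 -26.8 -0.1123 0.0000 -0.0000 40; 7.1 26.9 -23.9 -0.1123 0.0000 -0.0000 40; 7.1 29.4 -20.7 -0.1123 0.0000 -0.0000 40; 7.1 31.5 -17.3 -0.1123 0.0000 -0.0000 40; 7.1 33.3 -13.7 -0.1123 0.0000 -0.0000 40; 7.1 34.6 -9.8 -0.1123 0.0000 -0.0000 40; 7.1 35.5 -5.9 -0.1123 0.0000 -0.0000 40
7.1 35.9 -1.9 -0.1123 0.0000 -0.0000 40; 7.1 35.9 2.2 -0.1123 0.0000 -0.0000 40
```

```bash
python3 - <<'E'
from h import *
show([(.48,-.25,.23),(.549,.249,.13)],[12,14],40,-88)
E
```

```text
at [ 0.1582 -0.6047  0.2313] jawyaw -75.3 down [ 0. -0. -1.] t 1.6 F [ 0.2 -0.3  0.4] g 85.5
0.1 -21.8 -33.4 0.0085 -0.0000 -0.0000 40; 0.1 -22.1 -33.2 0.0085 -0.0000 -0.0000 40; 0.1 -22.4 -33.0 0.0085 -0.0000 -0.0000 40; 0.1 -22.7 -32.9 0.0085 -0.0000 -0.0000 40; 0.1 -22.9 -32.7 0.0085 -0.0000 -0.0000 40; 0.1 -23.2 -32.5 0.0085 -0.0000 -0.0000 40; 0.1 -23.5 -32.3 0.0085 -0.0000 -0.0000 40; 0.1 -23.8 -32.1 0.0085 -0.0000 -0.0000 40
0.1 -24.0 -31.9 0.0085 -0.0000 -0.0000 40; 0.1 -24.3 -31.7 0.0085 -0.0000 -0.0000 40; 0.1 -24.6 -31.5 0.0085 -0.0000 -0.0000 40; 0.1 -24.8 -31.2 0.0085 -0.0000 -0.0000 40; 7.1 -34.5 -10.3 0.0085 -0.0000 -0.0000 40; 7.1 -34.6 -10.0 0.0085 -0.0000 -0.0000 40; 7.1 -34.6 -9.7 0.0085 -0.0000 -0.0000 40; 7.1 -34.7 -9.5 0.0085 -0.0000 -0.0000 40
7.1 -34.8 -9.2 0.0085 -0.0000 -0.0000 40; 7.1 -34.9 -8.9 0.0085 -0.0000 -0.0000 40; 7.1 -34.9 -8.6 0.0085 -0.0000 -0.0000 40; 7.1 -35.0 -8.3 0.0085 -0.0000 -0.0000 40; 7.1 -35.1 -8.0 0.0085 -0.0000 -0.0000 40; 7.1 -35.2 -7.7 0.0085 -0.0000 -0.0000 40; 7.1 -35.2 -7.4 0.0085 -0.0000 -0.0000 40; 7.1 -35.3 -7.1 0.0085 -0.0000 -0.0000 40
7.1 -35.3 -6.8 0.0085 -0.0000 -0.0000 40; 7.1 -35.4 -6.5 0.0085 -0.0000 -0.0000 40
```

```bash
python3 -m handwheel '0 -22 -33 0 0 0 40; 0 -22 -33 0 0 0 40; 0 -22 -33 0 0 0 40; 0 -22 -33 0 0 0 40; 0 -22 -33 0.05 0 0 40; 0 -22 -33 0.05 0 0 40; 0 -24 -32 0.05 0 0 40; 0 -24 -32 0.07 0 0 40' 60; python3 -m handwheel '0 -24 -32 0 0 0 40; 0 -24 -32 0 0 0 40; 0 -25 -32 0 0 0 40; 0 -25 -32 0 0 0 40; 0 -35 -10 0 0 0 40; 0 -35 -10 0 0 0 40; 0 -35 -10 0 0 0 40; 0 -35 -10 0 0 0 40'
python3 - <<'E'
from h import *
show([(.549,.249,.13)],[10],40,-88)
E
```

```text
clock: 2.4
position: [0.3758, -0.371, 0.2316]
ee_rot: [0.707, 0.012, -0.707, 0.012]
ft_force: [0.7, -0.6, -0.1]
grip_width: 0.468
clock: 3.2
position: [0.5345, -0.127, 0.2315]
ee_rot: [0.707, 0.013, -0.707, 0.013]
ft_force: [0.2, 0.1, -0.1]
grip_width: 0.468
at [ 0.5345 -0.127   0.2315] jawyaw -88.0 down [ 0. -0. -1.] t 3.2 F [ 0.2  0.1 -0.1] g 40.0
10.1 -37.5 -2.8 0.0001 -0.0000 -0.0000 40; 10.1 -37.5 -2.8 0.0001 -0.0000 -0.0000 40; 10.1 -37.5 -2.8 0.0001 -0.0000 -0.0000 40; 10.1 -37.5 -2.8 0.0001 -0.0000 -0.0000 40; 10.1 -37.5 -2.8 0.0001 -0.0000 -0.0000 40; 10.1 -37.5 -2.8 0.0001 -0.0000 -0.0000 40; 10.1 -37.5 -2.8 0.0001 -0.0000 -0.0000 40; 10.1 -37.5 -2.8 0.0001 -0.0000 -0.0000 40
10.1 -37.5 -2.8 0.0001 -0.0000 -0.0000 40; 10.1 -37.5 -2.8 0.0001 -0.0000 -0.0000 40
```

```bash
python3 -m handwheel '8 -38 -3 0 0 0 40; 8 -38 -3 0 0 0 40; 8 -38 -3 0 0 0 40; 8 -38 -3 0 0 0 40; 8 -38 -3 0 0 0 40; 8 -38 -3 0 0 0 40; 8 -38 -3 0 0 0 40; 10 -37 -2 0 0 0 40';python3 -m handwheel '17 -37 -2 0 0 0 40; 17 -37 -2 0 0 0 40'
python3 - <<'E'
from h import *
show([(.549,.249,.029)],[5],40,-88)
c=cams.camera("scene"); save(c,"a1.png",(200,80,200,150),4)
E
```

```text
clock: 4.0
position: [0.5466, 0.1767, 0.1654]
ee_rot: [0.707, 0.013, -0.707, 0.013]
ft_force: [-0.1, -0.0, -0.1]
grip_width: 0.466
clock: 4.2
position: [0.548, 0.2506, 0.131]
ee_rot: [0.707, 0.012, -0.707, 0.012]
ft_force: [0.6, -1.0, -0.3]
grip_width: 0.473
at [0.548  0.2506 0.131 ] jawyaw -88.0 down [ 0.001  0.    -1.   ] t 4.2 F [ 0.6 -1.  -0.3] g 40.4
20.4 0.3 -0.2 0.0001 -0.0002 -0.0000 40; 20.4 0.3 -0.2 0.0001 -0.0002 -0.0000 40; 20.4 0.3 -0.2 0.0001 -0.0002 -0.0000 40; 20.4 0.3 -0.2 0.0001 -0.0002 -0.0000 40; 20.4 0.3 -0.2 0.0001 -0.0002 -0.0000 40
```

View pics/a1.png

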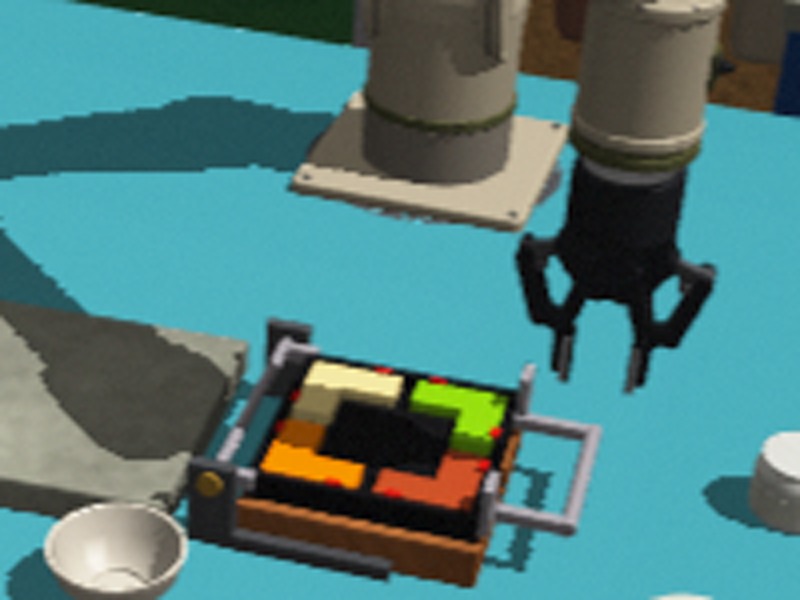

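```bash
python3 -m handwheel '26 0 0 0 0 0 40; 26 0 0 0 0 0 40; 25 1 -1 0 0 0 40; 25 0 0 0 0 0 40; 0 0 0 0 0 0 40; 0 0 0 0 0 0 0; 0 0 0 0 0 0 0; 0 0 0 0 0 0 0' 60;python3 -m handwheel '0 0 0 0 0 0 0; 0 0 0 0 0 0 0; 0 0 0 0 0 0 0'
python3 - <<'E'
from h import *
o=manip.get_obs();print(o["position"],o["ft_force"],o["grip_width"]*85.4)
# arc plan
yaw=np.radians(2.0); ey=np.array([-np.sin(yaw),np.cos(yaw),0]); H=np.array([.5569,-.0022,.056])
g=np.array(o["position"])+[0,0,.019]
d=g-H; r=np.hypot(d@ey,d[2]); a0=np.arctan2(d[2],d@ey); print("r",r,"a0",np.degrees(a0))
E
```

```text
clock: 5.05
position: [0.5496, 0.25, 0.0311]
ee_rot: [0.708, 0.014, -0.706, 0.012]
ft_force: [0.5, 4.7, 0.3]
grip_width: 0.112
clock: 5.35
position: [0.5496, 0.25, 0.0311]
ee_rot: [0.708, 0.014, -0.706, 0.012]
ft_force: [-0.3, 5.3, 3.5]
grip_width: 0.118
[0.54964206 0.24999671 0.03108468] [-0.33899555  5.34178517  3.48401368] 10.060117717104927
r 0.25236571622382326 a0 -1.3431060831213295
```

```bash
cat >> h.py <<'E'
def arc(a1,n,g=0,r=.2524,H=np.array([.5569,-.0022,.056]),yaw=2.0):
    yaw=np.radians(yaw); ey=np.array([-np.sin(yaw),np.cos(yaw),0]); ex=np.array([np.cos(yaw),np.sin(yaw),0])
    o=manip.get_obs(); p=np.array(o["position"])+[0,0,.019]; rr=R.from_quat(o["ee_rot"])
    d=p-H; a0=np.degrees(np.arctan2(d[2],d@ey)); print("t",o["clock"],"a0",round(a0,1),"r",round(np.hypot(d@ey,d[2]),4),"off",round(d@ex,4),"F",np.round(o["ft_force"],1),"T",np.round(o["torque"],2),"g",round(o["grip_width"]*85.4,1))
    out=[]
    for a in np.radians(np.linspace(a0,a1,n+1)[1:]):
        q=H+r*np.cos(a)*ey+r*np.sin(a)*[0,0,1]+ex*(d@ex)
        v=rr.inv().apply(q-p)*1000; p=q
        out.append(" ".join("%.0f"%x for x in v)+" 0 0 0 %g"%g)
    for s in range(0,len(out),8): print("; ".join(out[s:s+8]))
E
python3 -c "
from h import *
arc(162,40)"
```

```text
t 5.35 a0 -1.3 r 0.2524 off 0.0015 F [-0.3  5.3  3.5] T [1.02 0.01 0.02] g 10.1Traceback (most recent call last):
  File "<string>", line 3, in <module>
    arc(162,40)
    ~~~^^^^^^^^
  File "h.py", line 53, in arc
    q=H+r*np.cos(a)*ey+r*np.sin(a)*[0,0,1]+ex*(d@ex)
                       ~~~~~~~~~~~^~~~~~~~
TypeError: can't multiply sequence by non-int of type 'numpy.float64'
```

```bash
sed -i 's/\*\[0,0,1\]+ex/*np.array([0,0,1.])+ex/' h.py
python3 -c "
from h import *
arc(162,40)"
```

```text
t 5.35 a0 -1.3 r 0.2524 off 0.0015 F [-0.3  5.3  3.5] T [1.02 0.01 0.02] g 10.1
-18 0 -0 0 0 0 0; -18 1 -0 0 0 0 0; -18 3 -0 0 0 0 0; -18 4 -0 0 0 0 0; -17 5 -0 0 0 0 0; -17 6 -0 0 0 0 0; -16 8 -0 0 0 0 0; -16 9 -0 0 0 0 0
-15 10 -0 0 0 0 0; -14 11 -0 0 0 0 0; -13 12 -0 0 0 0 0; -13 13 -0 0 0 0 0; -12 14 -0 0 0 0 0; -11 14 -0 0 0 0 0; -10 15 -0 0 0 0 0; -8 16 0 0 0 0 0
-7 16 0 0 0 0 0; -6 17 0 0 0 0 0; -5 17 0 0 0 0 0; -4 18 0 0 0 0 0; -2 18 0 0 0 0 0; -1 18 0 0 0 0 0; 0 18 0 0 0 0 0; 1 18 0 0 0 0 0
3 18 0 0 0 0 0; 4 18 0 0 0 0 0; 5 17 0 0 0 0 0; 6 17 0 0 0 0 0; 8 16 0 0 0 0 0; 9 16 0 0 0 0 0; 10 15 0 0 0 0 0; 11 14 0 0 0 0 0
12 14 0 0 0 0 0; 13 13 0 0 0 0 0; 14 12 0 0 0 0 0; 14 11 0 0 0 0 0; 15 10 0 0 0 0 0; 16 9 0 0 0 0 0; 16 7 0 0 0 0 0; 17 6 0 0 0 0 0
```

```bash
python3 -m handwheel '-18 0 0 0 0 0 0; -18 1 0 0 0 0 0; -18 3 0 0 0 0 0; -18 4 0 0 0 0 0; -17 5 0 0 0 0 0; -17 6 0 0 0 0 0; -16 8 0 0 0 0 0; -16 9 0 0 0 0 0' 80;
python3 -c "
from h import *
arc(162,32)"
```

```text
clock: 6.15
position: [0.551, 0.2164, 0.1702]
ee_rot: [0.709, 0.016, -0.705, 0.011]
ft_force: [5.8, 13.5, -0.9]
grip_width: 0.102
t 6.15 a0 31.3 r 0.256 off 0.0017 F [ 5.8 13.5 -0.9] T [ 3.38 -1.28  0.11] g 8.7
-13 13 -0 0 0 0 0; -14 11 -0 0 0 0 0; -14 12 -0 0 0 0 0; -13 13 -0 0 0 0 0; -12 14 -0 0 0 0 0; -11 14 0 0 0 0 0; -10 15 0 0 0 0 0; -9 16 0 0 0 0 0
-7 16 0 0 0 0 0; -6 17 0 0 0 0 0; -5 17 0 0 0 0 0; -4 18 0 0 0 0 0; -2 18 0 0 0 0 0; -1 18 0 0 0 0 0; 0 18 0 0 0 0 0; 1 18 0 0 0 0 0
3 18 0 0 0 0 0; 4 18 0 0 0 0 0; 5 17 0 0 0 0 0; 6 17 0 0 0 0 0; 8 16 0 0 0 0 0; 9 16 0 0 0 0 0; 10 15 0 0 0 0 0; 11 14 0 0 0 0 0
12 14 0 0 0 0 0; 13 13 0 0 0 0 0; 14 12 0 0 0 0 0; 14 11 0 0 0 0 0; 15 10 0 0 0 0 0; 16 9 0 0 0 0 0; 16 7 0 0 0 0 0; 17 6 0 0 0 0 0
```

```bash
sed -i 's/\[0,0,.019\]; rr/[0,0,.015]; rr/' h.py; python3 -c "
from h import *
arc(162,32)"
```

```text
t 6.15 a0 30.6 r 0.2539 off 0.0017 F [ 5.8 13.5 -0.9] T [ 3.38 -1.28  0.11] g 8.7
-15 11 -0 0 0 0 0; -15 11 -0 0 0 0 0; -14 12 -0 0 0 0 0; -13 13 -0 0 0 0 0; -12 14 -0 0 0 0 0; -11 14 0 0 0 0 0; -10 15 0 0 0 0 0; -9 16 0 0 0 0 0
-8 16 0 0 0 0 0; -6 17 0 0 0 0 0; -5 17 0 0 0 0 0; -4 18 0 0 0 0 0; -3 18 0 0 0 0 0; -1 18 0 0 0 0 0; -0 18 0 0 0 0 0; 1 18 0 0 0 0 0
3 18 0 0 0 0 0; 4 18 0 0 0 0 0; 5 17 0 0 0 0 0; 6 17 0 0 0 0 0; 7 16 0 0 0 0 0; 9 16 0 0 0 0 0; 10 15 0 0 0 0 0; 11 14 0 0 0 0 0
12 14 0 0 0 0 0; 13 13 0 0 0 0 0; 14 12 0 0 0 0 0; 14 11 0 0 0 0 0; 15 10 0 0 0 0 0; 16 9 0 0 0 0 0; 16 8 0 0 0 0 0; 17 6 0 0 0 0 0
```

```bash
python3 -m handwheel '-15 11 0 0 0 0 0; -15 11 0 0 0 0 0; -14 12 0 0 0 0 0; -13 13 0 0 0 0 0; -12 14 0 0 0 0 0; -11 14 0 0 0 0 0; -10 15 0 0 0 0 0; -9 16 0 0 0 0 0' 50;
python3 -c "
from h import *
arc(162,24)"
```

```text
clock: 6.95
position: [0.5549, 0.1111, 0.2711]
ee_rot: [0.71, 0.017, -0.704, 0.012]
ft_force: [2.0, 11.4, 14.5]
grip_width: 0.105
t 6.95 a0 63.8 r 0.2565 off 0.002 F [ 2.  11.4 14.5] T [ 2.65 -0.16  0.18] g 9.0
-4 18 0 0 0 0 0; -6 17 0 0 0 0 0; -5 17 0 0 0 0 0; -4 18 0 0 0 0 0; -3 18 0 0 0 0 0; -1 18 0 0 0 0 0; 0 18 0 0 0 0 0; 1 18 0 0 0 0 0
3 18 0 0 0 0 0; 4 18 0 0 0 0 0; 5 17 0 0 0 0 0; 6 17 0 0 0 0 0; 8 16 0 0 0 0 0; 9 16 0 0 0 0 0; 10 15 0 0 0 0 0; 11 14 0 0 0 0 0
12 14 0 0 0 0 0; 13 13 0 0 0 0 0; 14 12 0 0 0 0 0; 14 11 0 0 0 0 0; 15 10 0 0 0 0 0; 16 9 0 0 0 0 0; 16 7 0 0 0 0 0; 17 6 0 0 0 0 0
```

```bash
python3 -c "
from h import *
arc(162,24,r=.258)"
```

```text
t 6.95 a0 63.8 r 0.2565 off 0.002 F [ 2.  11.4 14.5] T [ 2.65 -0.16  0.18] g 9.0
-9 16 0 0 0 0 0; -6 17 0 0 0 0 0; -5 18 0 0 0 0 0; -4 18 0 0 0 0 0; -3 18 0 0 0 0 0; -1 18 0 0 0 0 0; 0 18 0 0 0 0 0; 1 18 0 0 0 0 0
3 18 0 0 0 0 0; 4 18 0 0 0 0 0; 5 18 0 0 0 0 0; 6 17 0 0 0 0 0; 8 17 0 0 0 0 0; 9 16 0 0 0 0 0; 10 15 0 0 0 0 0; 11 15 0 0 0 0 0
12 14 0 0 0 0 0; 13 13 0 0 0 0 0; 14 12 0 0 0 0 0; 15 11 0 0 0 0 0; 16 10 0 0 0 0 0; 16 9 0 0 0 0 0; 17 8 0 0 0 0 0; 17 6 0 0 0 0 0
```

```bash
python3 -m handwheel '-9 16 0 0 0 0 0; -6 17 0 0 0 0 0; -5 18 0 0 0 0 0; -4 18 0 0 0 0 0; -3 18 0 0 0 0 0; -1 18 0 0 0 0 0; 0 18 0 0 0 0 0; 1 18 0 0 0 0 0' 50;
python3 -c "
from h import *
arc(162,16,r=.257)
c=cams.camera('scene'); save(c,'a2.png',(150,60,250,170),3)"
```

```text
clock: 7.75
position: [0.5605, -0.0349, 0.2951]
ee_rot: [0.709, 0.013, -0.705, 0.013]
ft_force: [10.7, 1.7, -6.4]
grip_width: 0.118
t 7.75 a0 97.4 r 0.2562 off 0.0024 F [10.7  1.7 -6.4] T [ 0.78 -2.28  0.01] g 10.1
2 18 0 0 0 0 0; 4 18 0 0 0 0 0; 5 17 0 0 0 0 0; 7 17 0 0 0 0 0; 8 16 0 0 0 0 0; 9 16 0 0 0 0 0; 10 15 0 0 0 0 0; 11 14 0 0 0 0 0
12 14 0 0 0 0 0; 13 13 0 0 0 0 0; 14 12 0 0 0 0 0; 15 11 0 0 0 0 0; 15 10 0 0 0 0 0; 16 9 0 0 0 0 0; 17 7 0 0 0 0 0; 17 6 0 0 0 0 0
```

View pics/a2.png

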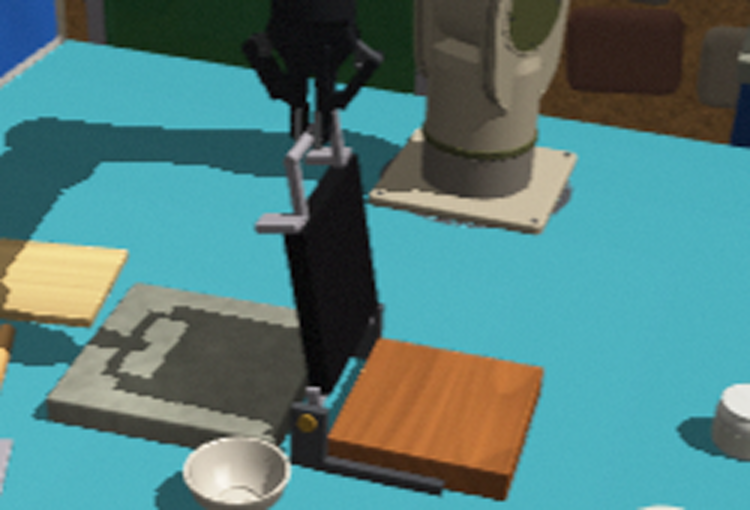

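The tray stands on edge past the vertical, with the handle still held at about (318,150). I'll carry on over.

```bash
python3 -m handwheel '2 18 0 0 0 0 0; 4 18 0 0 0 0 0; 5 17 0 0 0 0 0; 7 17 0 0 0 0 0; 8 16 0 0 0 0 0; 9 16 0 0 0 0 0; 10 15 0 0 0 0 0; 11 14 0 0 0 0 0' 50;
python3 -c "
from h import *
arc(163,8,r=.257)"
```

```text
clock: 8.6
position: [0.5653, -0.1664, 0.2385]
ee_rot: [0.709, 0.012, -0.705, 0.013]
ft_force: [11.9, 1.2, -4.0]
grip_width: 0.113
t 8.6 a0 129.8 r 0.2569 off 0.0027 F [11.9  1.2 -4. ] T [ 0.23 -2.62  0.27] g 9.6
12 14 0 0 0 0 0; 13 13 0 0 0 0 0; 14 12 0 0 0 0 0; 15 11 0 0 0 0 0; 16 10 0 0 0 0 0; 17 9 0 0 0 0 0; 17 7 0 0 0 0 0; 18 6 0 0 0 0 0
```

```bash
python3 -m handwheel '12 14 0 0 0 0 0; 13 13 0 0 0 0 0; 14 12 0 0 0 0 0; 15 11 0 0 0 0 0; 16 10 0 0 0 0 0; 17 9 0 0 0 0 0; 17 7 0 0 0 0 0; 18 6 0 0 0 0 0' 50;
python3 -c "
from h import *
arc(163,2,r=.257); print(manip.get_obs()['position'])"
```

```text
clock: 9.4
position: [0.5684, -0.2454, 0.1153]
ee_rot: [0.708, 0.014, -0.706, 0.013]
ft_force: [8.7, 8.0, -4.9]
grip_width: 0.112
t 9.4 a0 163.0 r 0.2546 off 0.003 F [ 8.7  8.  -4.9] T [ 2.13 -1.86 -0.01] g 9.6
-1 2 0 0 0 0 0; -0 -0 -0 0 0 0 0
[ 0.56835566 -0.24543577  0.11534462]
```

```bash
python3 -m handwheel '0 0 0 0 0 0 85; 0 0 0 0 0 0 85; 0 0 0 0 0 0 85; 0 0 0 0 0 0 85; 0 0 0 0 0 0 85; 0 0 0 0 0 0 85; 0 0 0 0 0 0 85; 0 0 0 0 0 0 85';
python3 -c "
from h import *
c=cams.camera('scene'); save(c,'a3.png',(130,90,250,150),3)
W=pts(c)
m=(W[...,1]<-.22)&(W[...,1]>-.3)&(W[...,0]>.47)&(W[...,0]<.66)&(W[...,2]>.05)&(W[...,2]<.085)
p=W[m];print(m.sum(),np.median(p,0))"
```

```text
clock: 10.2
position: [0.5666, -0.2474, 0.1154]
ee_rot: [0.707, 0.013, -0.707, 0.013]
ft_force: [0.5, -0.8, 0.3]
grip_width: 0.997
181 [ 0.57877181 -0.24914685  0.06977092]
```

View pics/a3.png

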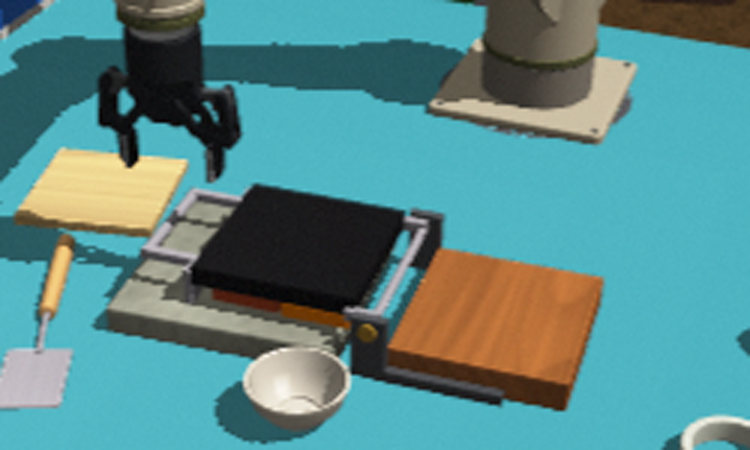

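```bash
python3 -m handwheel '0 7 0 0 0 0 45; 0 0 0 0 0 0 45; 0 0 0 0 0 0 45; 22 0 0 0 0 0 45; 22 0 0 0 0 0 45; 22 0 0 0 0 0 45; 0 0 0 0 0 0 0; 0 0 0 0 0 0 0' 50; python3 -m handwheel '0 0 0 0 0 0 0; 0 0 0 0 0 0 0; 0 0 0 0 0 0 0'
python3 -c "
from h import *
arc(163,5,r=.254); print(manip.get_obs()['position'])"
```

```text
clock: 11.05
position: [0.5669, -0.2543, 0.0497]
ee_rot: [-0.707, -0.013, 0.707, -0.013]
ft_force: [0.2, -0.1, 0.8]
grip_width: 0.194
clock: 11.35
position: [0.5673, -0.2538, 0.0503]
ee_rot: [0.707, 0.013, -0.707, 0.013]
ft_force: [-2.7, 4.0, 3.9]
grip_width: 0.119
t 11.35 a0 177.9 r 0.252 off 0.0016 F [-2.7  4.   3.9] T [0.87 0.57 0.1 ] g 10.2
-13 1 -0 0 0 0 0; -13 -2 -0 0 0 0 0; -13 -2 -0 0 0 0 0; -13 -3 -0 0 0 0 0; -13 -4 -0 0 0 0 0
[ 0.56725295 -0.25382033  0.05027872]
```

Gripped. Next: lift about 70 mm, drop, re-grip and drop again.

```bash
python3 -m handwheel '-14 0 0 0 0 0 0; -14 -2 0 0 0 0 0; -14 -2 0 0 0 0 0; -14 -3 0 0 0 0 0; -14 -4 0 0 0 0 0; 0 0 0 0 0 0 85; 0 0 0 0 0 0 85; 0 0 0 0 0 0 85'; python3 -m handwheel '0 0 0 0 0 0 85; 0 0 0 0 0 0 85; 0 0 0 0 0 0 85; 0 10 0 0 0 0 45; 0 0 0 0 0 0 45; 0 0 0 0 0 0 45; 23 0 0 0 0 0 45; 23 0 0 0 0 0 45'
python3 -c "
from h import *
show([(.567,-.254,.05)],[2],45)
c=cams.camera('scene'); save(c,'a4.png',(150,130,130,90),5)
"
```

```text
clock: 12.15
position: [0.5663, -0.2444, 0.1194]
ee_rot: [0.707, 0.012, -0.707, 0.013]
ft_force: [0.9, -0.1, 0.1]
grip_width: 0.623
clock: 12.95
position: [0.5674, -0.2535, 0.0734]
ee_rot: [0.708, 0.012, -0.706, 0.013]
ft_force: [0.3, 0.0, -0.5]
grip_width: 0.527
at [ 0.5674 -0.2535  0.0734] jawyaw -88.0 down [ 0.002 -0.001 -1.   ] t 12.95 F [ 0.3  0.  -0.5] g 45.0
11.7 0.3 0.2 0.0000 0.0000 0.0000 45; 11.7 0.3 0.2 0.0000 0.0000 0.0000 45
```

View pics/a4.png

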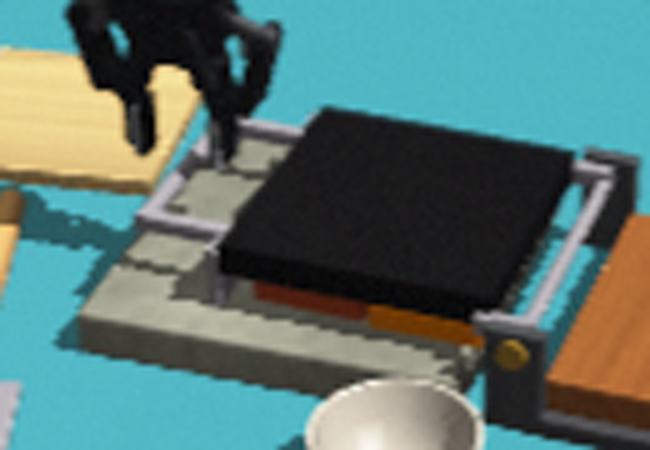

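```bash
python3 -m handwheel '12 0 0 0 0 0 45; 12 0 0 0 0 0 45; 0 0 0 0 0 0 0; 0 0 0 0 0 0 0; 0 0 0 0 0 0 0; 0 0 0 0 0 0 0; 0 0 0 0 0 0 0' 50; python3 -m handwheel '-14 0 0 0 0 0 0; -14 -2 0 0 0 0 0; -14 -2 0 0 0 0 0; -15 -3 0 0 0 0 0; -16 -4 0 0 0 0 0; 0 0 0 0 0 0 85; 0 0 0 0 0 0 85; 0 0 0 0 0 0 85'; python3 -m handwheel '0 0 0 0 0 0 85; 0 0 0 0 0 0 85; 0 0 0 0 0 0 85; 0 10 0 0 0 0 45; 0 0 0 0 0 0 45; 0 0 0 0 0 0 45; 23 0 0 0 0 0 45; 23 0 0 0 0 0 45'
python3 -c "
from h import *
show([(.567,-.254,.05)],[2],45)
"
```

```text
clock: 13.7
position: [0.5672, -0.2538, 0.05]
ee_rot: [0.707, 0.012, -0.707, 0.013]
ft_force: [-0.2, -0.5, 2.1]
grip_width: 0.116
clock: 14.5
position: [0.5659, -0.2429, 0.1223]
ee_rot: [-0.707, -0.012, 0.707, -0.013]
ft_force: [-0.0, 1.4, 0.1]
grip_width: 0.622
clock: 15.3
position: [0.5673, -0.2525, 0.0764]
ee_rot: [0.708, 0.012, -0.706, 0.013]
ft_force: [-0.7, -0.2, -0.2]
grip_width: 0.523
at [ 0.5673 -0.2525  0.0764] jawyaw -87.9 down [ 0.002 -0.001 -1.   ] t 15.3 F [-0.7 -0.2 -0.2] g 44.7
13.2 0.7 0.2 0.0000 0.0000 0.0000 45; 13.2 0.7 0.2 0.0000 0.0000 0.0000 45
```

```bash
python3 -m handwheel '13 1 0 0 0 0 45; 13 0 0 0 0 0 45; 0 0 0 0 0 0 0; 0 0 0 0 0 0 0; 0 0 0 0 0 0 0; 0 0 0 0 0 0 0; 0 0 0 0 0 0 0' 60; 
python3 -c "
from h import *
arc(110,16,r=.2555)"
```

```text
clock: 16.0
position: [0.5673, -0.2538, 0.0512]
ee_rot: [0.707, 0.012, -0.707, 0.013]
ft_force: [-0.3, -0.5, 3.5]
grip_width: 0.113
t 16.0 a0 177.7 r 0.252 off 0.0016 F [-0.3 -0.5  3.5] T [-0.15  0.12  0.09] g 9.7
-19 2 -0 0 0 0 0; -19 -3 -0 0 0 0 0; -18 -4 -0 0 0 0 0; -18 -6 -0 0 0 0 0; -18 -7 -0 0 0 0 0; -17 -8 -0 0 0 0 0; -16 -9 -0 0 0 0 0; -16 -11 -0 0 0 0 0
-15 -12 -0 0 0 0 0; -14 -13 -0 0 0 0 0; -13 -14 -0 0 0 0 0; -12 -15 -0 0 0 0 0; -11 -15 -0 0 0 0 0; -10 -16 -0 0 0 0 0; -8 -17 -0 0 0 0 0; -7 -17 -0 0 0 0 0
```

```bash
python3 -m handwheel '-19 0 0 0 0 0 0; -19 -3 0 0 0 0 0; -18 -4 0 0 0 0 0; -18 -6 0 0 0 0 0; -18 -7 0 0 0 0 0; -17 -8 0 0 0 0 0; -16 -9 0 0 0 0 0; -16 -11 0 0 0 0 0'; python3 -m handwheel '-15 -12 0 0 0 0 0; -14 -13 0 0 0 0 0; -13 -14 0 0 0 0 0; -12 -15 0 0 0 0 0; -11 -15 0 0 0 0 0; -10 -16 0 0 0 0 0; -8 -17 0 0 0 0 0; -7 -17 0 0 0 0 0'
python3 -c "
from h import *
arc(-2,32,r=.256)
c=cams.camera('top'); save(c,'a5.png',(220,150,170,120),4.5)
c=cams.camera('scene'); save(c,'a5s.png',(130,90,200,150),4)"
```

```text
clock: 16.8
position: [0.5652, -0.2058, 0.1927]
ee_rot: [0.707, 0.012, -0.707, 0.013]
ft_force: [3.8, -4.3, -1.4]
grip_width: 0.112
clock: 17.6
position: [0.5605, -0.0877, 0.2839]
ee_rot: [0.708, 0.011, -0.706, 0.013]
ft_force: [-2.7, -5.6, 7.1]
grip_width: 0.111
t 17.6 a0 109.4 r 0.2575 off 0.0006 F [-2.7 -5.6  7.1] T [-1.36  0.4   0.21] g 9.5
-3 -15 0 0 0 0 0; -4 -15 0 0 0 0 0; -3 -15 0 0 0 0 0; -2 -15 0 0 0 0 0; -1 -16 0 0 0 0 0; -0 -16 0 0 0 0 0; 1 -16 0 0 0 0 0; 2 -15 0 0 0 0 0
3 -15 0 0 0 0 0; 4 -15 0 0 0 0 0; 5 -15 0 0 0 0 0; 5 -15 0 0 0 0 0; 6 -14 0 0 0 0 0; 7 -14 0 0 0 0 0; 8 -13 0 0 0 0 0; 9 -13 0 0 0 0 0
10 -12 0 0 0 0 0; 10 -12 0 0 0 0 0; 11 -11 0 0 0 0 0; 12 -10 0 0 0 0 0; 12 -10 0 0 0 0 0; 13 -9 0 0 0 0 0; 13 -8 0 0 0 0 0; 14 -7 0 0 0 0 0
14 -6 0 0 0 0 0; 15 -6 0 0 0 0 0; 15 -5 0 0 0 0 0; 15 -4 0 0 0 0 0; 15 -3 0 0 0 0 0; 15 -2 0 0 0 0 0; 16 -1 0 0 0 0 0; 16 0 0 0 0 0 0
```

View pics/a5.png

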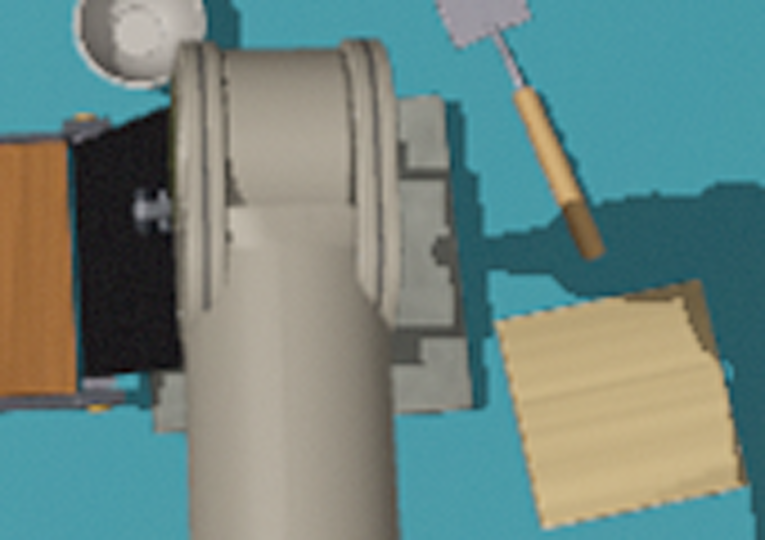

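View pics/a5s.png

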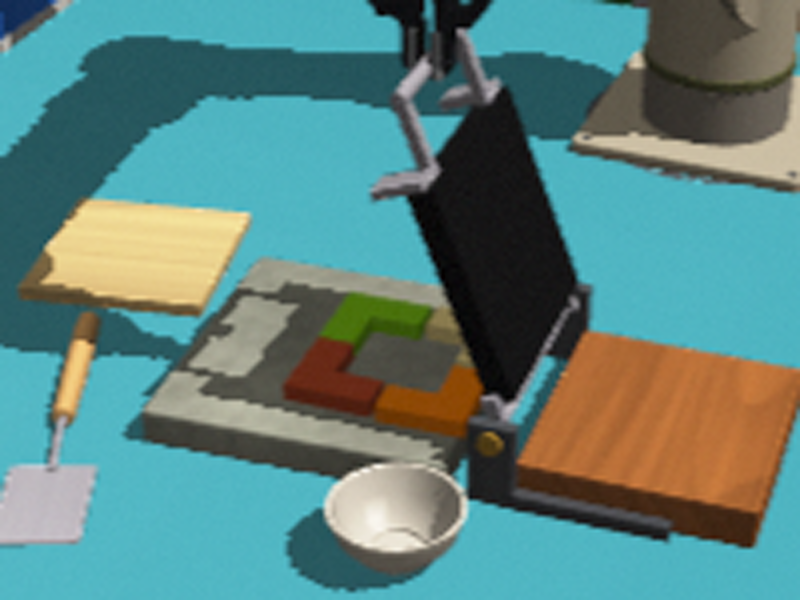

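All four pieces lie on the slab: green at (375,315), red at (335,375), orange at (430,400) and cream at (445,330). I'll swing the tray back.

```bash
python3 -m handwheel '-4 -15 0 0 0 0 0; -4 -15 0 0 0 0 0; -3 -15 0 0 0 0 0; -2 -15 0 0 0 0 0; -1 -16 0 0 0 0 0; 0 -16 0 0 0 0 0; 1 -16 0 0 0 0 0; 2 -15 0 0 0 0 0'; python3 -m handwheel '3 -15 0 0 0 0 0; 4 -15 0 0 0 0 0; 5 -15 0 0 0 0 0; 5 -15 0 0 0 0 0; 6 -14 0 0 0 0 0; 7 -14 0 0 0 0 0; 8 -13 0 0 0 0 0; 9 -13 0 0 0 0 0' 
python3 -c "
from h import *
arc(-2.3,16,r=.254)"
```

```text
clock: 18.5
position: [0.5552, 0.0377, 0.293]
ee_rot: [-0.706, -0.013, 0.708, -0.013]
ft_force: [-4.8, -0.5, 2.8]
grip_width: 0.111
clock: 19.3
position: [0.5504, 0.1515, 0.2445]
ee_rot: [-0.706, -0.013, 0.708, -0.013]
ft_force: [-6.3, -1.5, -2.5]
grip_width: 0.116
t 19.3 a0 52.9 r 0.2551 off -0.0012 F [-6.3 -1.5 -2.5] T [-1.03  1.11  0.12] g 9.9
10 -11 -0 0 0 0 0; 10 -11 -0 0 0 0 0; 11 -11 -0 0 0 0 0; 12 -10 -0 0 0 0 0; 12 -9 -0 0 0 0 0; 13 -9 -0 0 0 0 0; 13 -8 -0 0 0 0 0; 14 -7 -0 0 0 0 0
14 -6 -0 0 0 0 0; 14 -5 -0 0 0 0 0; 15 -4 -0 0 0 0 0; 15 -4 -0 0 0 0 0; 15 -3 -0 0 0 0 0; 15 -2 -0 0 0 0 0; 15 -1 -0 0 0 0 0; 15 0 -0 0 0 0 0
```

```bash
python3 -m handwheel '10 -11 0 0 0 0 0; 10 -11 0 0 0 0 0; 11 -11 0 0 0 0 0; 12 -10 0 0 0 0 0; 12 -9 0 0 0 0 0; 13 -9 0 0 0 0 0; 13 -8 0 0 0 0 0; 14 -7 0 0 0 0 0';  python3 -m handwheel '14 -6 0 0 0 0 0; 14 -5 0 0 0 0 0; 15 -4 0 0 0 0 0; 15 -4 0 0 0 0 0; 15 -3 0 0 0 0 0; 15 -2 0 0 0 0 0; 13 -1 0 0 0 0 0'
python3 -c "
from h import *
arc(-2.3,1,r=.252);print(manip.get_obs()['position'])"
```

```text
clock: 20.1
position: [0.5481, 0.2277, 0.1493]
ee_rot: [-0.706, -0.013, 0.708, -0.013]
ft_force: [-3.1, -0.3, -2.7]
grip_width: 0.115
clock: 20.8
position: [0.5478, 0.2502, 0.0473]
ee_rot: [-0.706, -0.012, 0.708, -0.013]
ft_force: [-4.5, -5.6, -2.5]
grip_width: 0.107
t 20.8 a0 1.4 r 0.2526 off -0.0002 F [-4.5 -5.6 -2.5] T [-1.37  0.86  0.26] g 9.1
16 1 -0 0 0 0 0
[0.54784764 0.25015923 0.04727854]
```

```bash
python3 -m handwheel '6 0 0 0 0 0 0; 6 0 0 0 0 0 0; 4 0 0 0 0 0 0; 0 0 0 0 0 0 45; 0 0 0 0 0 0 45; 0 0 0 0 0 0 45; -20 0 0 0 0 0 45; -40 0 0 0 0 0 45'; python3 -m handwheel '-45 0 0 0 0 0 45; -45 0 0 0 0 0 45; -20 0 40 0 0 0 45; 0 0 45 0 0 0 45; 0 0 45 0 0 0 45; 0 0 45 0 0 0 45; 0 0 0 0 0 0 45'
python3 - <<'E'
from h import *
o=manip.get_obs();print(o["clock"],o["position"])
np.set_printoptions(precision=4,suppress=True)
c=cams.camera("top"); save(c,"b0.png",(150,150,250,130),3.2)
W=pts(c); hsv=cv2.cvtColor(c["color"],cv2.COLOR_BGR2HSV)
for r in cams.outline_of("top","corner1"):
    m=r["region"]; print(round(r["conf"],2),r["box"],np.median(hsv[m],0),np.nanmean(W[m],0))
E
```

```text
clock: 21.6
position: [0.5475, 0.2504, 0.0913]
ee_rot: [-0.705, -0.012, 0.709, -0.013]
ft_force: [0.9, 0.5, 0.2]
grip_width: 0.53
clock: 22.3
position: [0.3699, 0.2456, 0.2036]
ee_rot: [0.708, 0.013, -0.706, 0.015]
ft_force: [-0.2, -0.6, 0.7]
grip_width: 0.53
22.3 [0.36988162 0.24557571 0.20361739]
0.74 [271.7, 205.1, 19.2, 21.9] [ 38. 255. 191.] [ 0.5221 -0.1523  0.0436]
0.73 [247.6, 185.6, 20.7, 20.9] [ 20. 255. 216.] [ 0.6059 -0.0616  0.0428]
0.63 [272.9, 186.3, 24.9, 18.9] [  9. 183. 181.] [ 0.6068 -0.1495  0.044 ]
0.62 [251.4, 208.8, 23.0, 21.3] [ 24.  70. 212.] [ 0.5144 -0.0639  0.044 ]
0.52 [160.5, 179.6, 79.9, 59.8] [125.  23.  45.] [0.5544 0.108  0.0476]
```

View pics/b0.png

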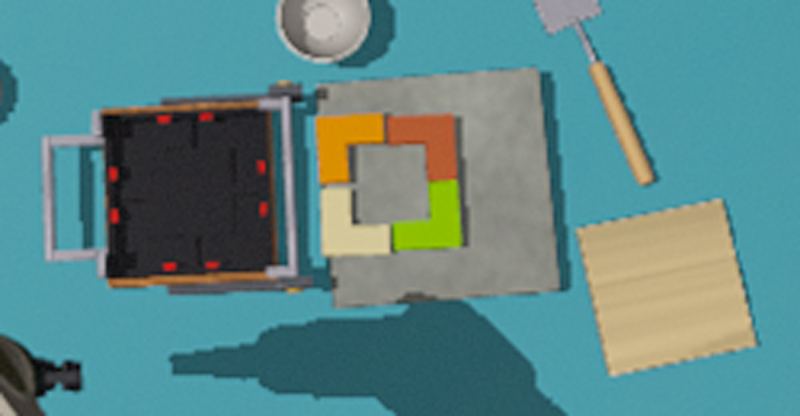

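Top view: the tray is back on its bed and empty. The four Ls lie in a ring on the slab with centre at about (390,185), and the board is at (668,288).

```bash
cat >> h.py <<'E'
from scipy.optimize import minimize
HUE={"orange":(15,22,120,90),"green":(32,46,120,60),"red":(3,13,90,60),"cream":(20,29,40,110)}
Lp=np.array([(-35,-35),(35,-35),(35,-5),(-5,-5),(-5,35),(-35,35)],float)/1000
S=4
def upmask(c,col):
    im=cv2.resize(c["color"],None,fx=S,fy=S,interpolation=cv2.INTER_CUBIC)
    h=cv2.cvtColor(im,cv2.COLOR_BGR2HSV).astype(int)
    a,b,s,v=HUE[col]
    m=(h[...,0]>=a)&(h[...,0]<=b)&(h[...,1]>=s)&(h[...,2]>=v)
    if col=="cream": m&=(h[...,1]<130)
    return m
def polyproj(c,P):
    K=np.array(c["camera_matrix"]);q=(P-np.array(c["origin"]))@att(c["attitude"])
    u=K[0,0]*q[:,0]/q[:,2]+K[0,2];v=K[1,1]*q[:,1]/q[:,2]+K[1,2]
    return np.stack([(u+.5)*S-.5,(v+.5)*S-.5],1)
def rend(c,x,y,ang,z0,z1,shape):
    # ang: world direction (deg) of the elbow; L frame elbow at (-,-) => 225deg
    th=np.radians(ang-225); Rm=np.array([[np.cos(th),-np.sin(th)],[np.sin(th),np.cos(th)]])
    q=Lp@Rm.T+[x,y]; im=np.zeros(shape,np.uint8)
    a=polyproj(c,np.c_[q,np.full(6,z1)]); b=polyproj(c,np.c_[q,np.full(6,z0)])
    f=lambda P: cv2.fillPoly(im,[np.round(P*16).astype(np.int32)],1,shift=4)
    f(a); f(b)
    for i in range(6):
        j=(i+1)%6; f(np.array([a[i],a[j],b[j],b[i]]))
    return im>0
def fitL(c,col,x,y,ang,z0,z1,window=.06,occ=None):
    m=upmask(c,col)
    # keep the mask near guess
    ctr=polyproj(c,np.array([[x,y,z1]]))[0]
    vv,uu=np.mgrid[0:m.shape[0],0:m.shape[1]]
    m&=(np.hypot(uu-ctr[0],vv-ctr[1])<window/.0033*S)
    def cost(p):
        r=rend(c,p[0]/1000,p[1]/1000,p[2],z0,z1,m.shape)
        if occ is not None: r&=~occ; 
        return 1-(r&m).sum()/max(1,(r|m).sum())
    best=None
    for da in (-6,0,6):
        s=minimize(cost,[x*1000,y*1000,ang+da],method="Nelder-Mead",options=dict(initial_simplex=[[x*1000,y*1000,ang+da],[x*1000+6,y*1000,ang+da],[x*1000,y*1000+6,ang+da],[x*1000,y*1000,ang+da+5]],xatol=.05,fatol=1e-4))
        if best is None or s.fun<best.fun: best=s
    return best.x, 1-best.fun
E
cat > pieces.py <<'E'
from h import *
np.set_printoptions(precision=1,suppress=True)
c=cams.camera("top"); print(manip.get_obs()["clock"])
G={"orange":(.5987,-.0543,47),"red":(.6,-.1568,-43),"green":(.5294,-.1595,227),"cream":(.5217,-.0567,137)}
for n in ["top","scene"]:
    c=cams.camera(n)
    for k,(x,y,a) in G.items():
        try: print(n,k,*fitL(c,k,x,y,a,.03,.044,window=.065 if n=="top" else .07))
        except Exception as e: print(k,e)
r=cams.outline_of("top","board")
c=cams.camera("top");W=pts(c)
r=cams.outline_of("top","board")[0]; m=r["region"]; p=W[m]; p=p[abs(p[:,2]-.012)<.006][:,:2]
print("board",r["conf"],cv2.minAreaRect((p*1000).astype(np.float32)))
E
python3 pieces.py
```

```text
22.45
top orange [599.4 -67.6  47.8] 0.9755216693418941
top red [ 599.  -141.6  -43. ] 0.9472752311626992
top green [ 527.6 -145.   227.2] 0.9686390532544379
top cream [521.9 -71.4 134.6] 0.9554214522094607
scene orange [599.4 -66.3  49.3] 0.7720179372197309
scene red [ 599.6 -141.6  -42.1] 0.9451148306734137
scene green [ 527.4 -145.1  227.7] 0.8544662309368192
scene cream [518.7 -69.5 137.5] 0.7967648278722522
board 0.64 ((452.99603271484375, -405.10614013671875), (159.16073608398438, 161.4199676513672), 11.651412963867188)
```

```bash
cat >> h.py <<'E'
def rot(d):
    a=np.radians(d); return np.array([[np.cos(a),-np.sin(a)],[np.sin(a),np.cos(a)]])
LEG={"orange":"B","green":"B","red":"A","cream":"A"}
def norm(a,lo=-90): return (a-lo)%180+lo
def grasp(col,x,y,ang):
    """x,y mm; returns grip xy (m), jaw yaw deg"""
    th=ang-225; g=np.array((-20,10.) if LEG[col]=="B" else (10.,-20))
    p=np.array([x,y])+rot(th)@g
    return p/1000, norm(th if LEG[col]=="B" else th+90,-60)
def place(col,ang,T,angt):
    """tool xy and yaw for placing"""
    p,_=grasp(col,T[0],T[1],angt); _,y0=grasp(col,0,0,ang)
    return p, y0+((angt-ang+180)%360-180)
E
python3 - <<'E'
from h import *
for k,(x,y,a),t in [("orange",(599.4,-67.6,47.8),56.5),("green",(527.6,-145,227.2),236.5),("cream",(521.5,-71.2,135.5),56.5),("red",(599.2,-141.6,-42.8),236.5)]:
    print(k,grasp(k,x,y,a),place(k,a,(453,-405),t))
p,yw=grasp("orange",599.4,-67.6,47.8)
show([(p[0],p[1],.15)],[12],50,yw)
E
```

```text
orange (array([ 0.61986462, -0.07661107]), 2.8000000000000114) (array([ 0.47459217, -0.41081189]), 11.5)
green (array([ 0.50723086, -0.13577513]), 2.1999999999999886) (array([ 0.43140783, -0.39918811]), 11.5)
cream (array([ 0.50158803, -0.08137415]), 0.5) (array([ 0.43921339, -0.38739519]), -78.5)
red (array([ 0.61880138, -0.13083961]), 2.1999999999999886) (array([ 0.46678661, -0.42260481]), -78.5)
at [0.3744 0.2452 0.203 ] jawyaw -88.0 down [-0.001  0.001 -1.   ] t 22.7 F [ 0.3  0.2 -0.7] g 44.9
4.4 27.5 -19.5 -0.1320 0.0000 0.0001 50; 4.4 29.8 -15.7 -0.1320 0.0000 0.0001 50; 4.4 31.7 -11.6 -0.1320 0.0000 0.0001 50; 4.4 32.9 -7.4 -0.1320 0.0000 0.0001 50; 4.4 33.6 -3.0 -0.1320 0.0000 0.0001 50; 4.4 33.7 1.5 -0.1320 0.0000 0.0001 50; 4.4 33.2 5.9 -0.1320 0.0000 0.0001 50; 4.4 32.1 10.2 -0.1320 0.0000 0.0001 50
4.4 30.5 14.4 -0.1320 0.0000 0.0001 50; 4.4 28.4 18.3 -0.1320 0.0000 0.0001 50; 4.4 25.7 21.8 -0.1320 0.0000 0.0001 50; 4.4 22.6 25.0 -0.1320 0.0000 0.0001 50
```

```bash
python3 -m handwheel '4 28 -20 -0.132 0 0 50; 4 30 -16 -0.132 0 0 50; 4 32 -12 -0.132 0 0 50; 4 33 -7 -0.132 0 0 50; 4 34 -3 -0.132 0 0 50; 4 34 1 -0.132 0 0 50; 4 33 6 -0.132 0 0 50; 4 32 10 -0.132 0 0 50'; python3 -m handwheel '4 30 14 -0.132 0 0 50; 4 28 18 -0.132 0 0 50; 4 26 22 -0.132 0 0 50; 4 23 25 -0.132 0 0 50'
python3 - <<'E'
from h import *
show([(.6199,-.0766,.032)],[6],50,2.8)
E
```

```text
clock: 23.5
position: [0.5402, 0.0282, 0.1706]
ee_rot: [-0.603, -0.369, 0.604, -0.368]
ft_force: [-0.1, -0.8, -0.4]
grip_width: 0.588
clock: 23.9
position: [0.622, -0.0784, 0.1543]
ee_rot: [0.486, 0.514, -0.486, 0.513]
ft_force: [0.3, 0.5, 1.0]
grip_width: 0.583
at [ 0.622  -0.0784  0.1543] jawyaw 3.1 down [-0.001  0.    -1.   ] t 23.9 F [0.3 0.5 1. ] g 49.8
20.4 -0.3 -0.3 0.0008 -0.0001 0.0001 50; 20.4 -0.3 -0.3 0.0008 -0.0001 0.0001 50; 20.4 -0.3 -0.3 0.0008 -0.0001 0.0001 50; 20.4 -0.3 -0.3 0.0008 -0.0001 0.0001 50; 20.4 -0.3 -0.3 0.0008 -0.0001 0.0001 50; 20.4 -0.3 -0.3 0.0008 -0.0001 0.0001 50
```

```bash
python3 -m handwheel '30 -1 -1 0 0 0 50; 30 -1 -1 0 0 0 50; 30 0 0 0 0 0 50; 20 0 0 0 0 0 50; 9 0 0 0 0 0 50; 3 0 0 0 0 0 50; 0 0 0 0 0 0 50'
python3 - <<'E'
from h import *
show([(.6199,-.0766,.032)],[1],50,2.8)
E
```

```text
clock: 24.6
position: [0.6194, -0.0751, 0.0336]
ee_rot: [0.488, 0.512, -0.488, 0.512]
ft_force: [-0.4, 0.3, 0.7]
grip_width: 0.585
at [ 0.6194 -0.0751  0.0336] jawyaw 2.8 down [ 0.  0. -1.] t 24.6 F [-0.4  0.3  0.7] g 50.0
1.6 0.4 1.5 -0.0000 -0.0001 -0.0003 50
```

```bash
python3 -m handwheel '1.5 0 1 0 0 0 50; 0 0 0 0 0 0 20; 0 0 0 0 0 0 20; 0 0 0 0 0 0 20; 0 0 0 0 0 0 20; 0 0 0 0 0 0 20; 0 0 0 0 0 0 20' 50
python3 - <<'E'
from h import *
p,yw=place("orange",47.8,(453,-405),56.5)
show([(.6199,-.0766,.16),(p[0],p[1],.16)],[4,12],20,yw)
E
```

```text
clock: 25.3
position: [0.6198, -0.0762, 0.0329]
ee_rot: [0.488, 0.512, -0.487, 0.513]
ft_force: [0.2, -0.3, 5.9]
grip_width: 0.338
at [ 0.6198 -0.0762  0.0329] jawyaw 2.8 down [ 0.002 -0.001 -1.   ] t 25.3 F [ 0.2 -0.3  5.9] g 28.9
-31.8 0.1 0.1 -0.0095 0.0000 -0.0001 20; -31.8 0.1 0.1 -0.0095 0.0000 -0.0001 20; -31.8 0.1 0.1 -0.0095 0.0000 -0.0001 20; -31.8 0.1 0.1 -0.0095 0.0000 -0.0001 20; -0.0 -14.5 26.7 -0.0095 0.0000 -0.0001 20; -0.0 -14.7 26.6 -0.0095 0.0000 -0.0001 20; -0.0 -15.0 26.4 -0.0095 0.0000 -0.0001 20; -0.0 -15.2 26.3 -0.0095 0.0000 -0.0001 20
-0.0 -15.5 26.1 -0.0095 0.0000 -0.0001 20; -0.0 -15.7 26.0 -0.0095 0.0000 -0.0001 20; -0.0 -16.0 25.8 -0.0095 0.0000 -0.0001 20; -0.0 -16.2 25.7 -0.0095 0.0000 -0.0001 20; -0.0 -16.5 25.5 -0.0095 0.0000 -0.0001 20; -0.0 -16.7 25.4 -0.0095 0.0000 -0.0001 20; -0.0 -16.9 25.2 -0.0095 0.0000 -0.0001 20; -0.0 -17.2 25.0 -0.0095 0.0000 -0.0001 20
```

```bash
python3 -m handwheel '-15 0 0 0 0 0 20; -35 0 0 0 0 0 20; -40 0 0 0 0 0 20; -38 0 0 0 0 0 20; 0 -14 26 -0.03 0 0 20; 0 -15 27 -0.03 0 0 20; 0 -16 27 -0.03 0 0 20; 0 -16 27 -0.03 0 0 20'
python3 - <<'E'
from h import *
p,yw=place("orange",47.8,(453,-405),56.5)
show([(p[0],p[1],.16)],[8],20,yw)
c=cams.camera("scene"); save(c,"b1.png",(100,60,250,170),3)
c=cams.camera("top");W=pts(c)
r=cams.outline_of("top","board")[0]; m=r["region"]; p=W[m]; p=p[abs(p[:,2]-.012)<.006][:,:2]
print("board",r["conf"],cv2.minAreaRect((p*1000).astype(np.float32)))
E
```

```text
clock: 26.1
position: [0.5677, -0.1892, 0.1608]
ee_rot: [0.456, 0.541, -0.456, 0.541]
ft_force: [1.0, -0.4, -0.7]
grip_width: 0.333
at [ 0.5677 -0.1892  0.1608] jawyaw 9.8 down [ 0. -0. -1.] t 26.1 F [ 1.  -0.4 -0.7] g 28.4
0.1 -16.2 25.3 -0.0038 0.0001 -0.0000 20; 0.1 -16.3 25.3 -0.0038 0.0001 -0.0000 20; 0.1 -16.4 25.2 -0.0038 0.0001 -0.0000 20; 0.1 -16.5 25.1 -0.0038 0.0001 -0.0000 20; 0.1 -16.6 25.1 -0.0038 0.0001 -0.0000 20; 0.1 -16.7 25.0 -0.0038 0.0001 -0.0000 20; 0.1 -16.7 25.0 -0.0038 0.0001 -0.0000 20; 0.1 -16.8 24.9 -0.0038 0.0001 -0.0000 20Traceback (most recent call last):
  File "<stdin>", line 6, in <module>
IndexError: list index out of range
```

View pics/b1.png

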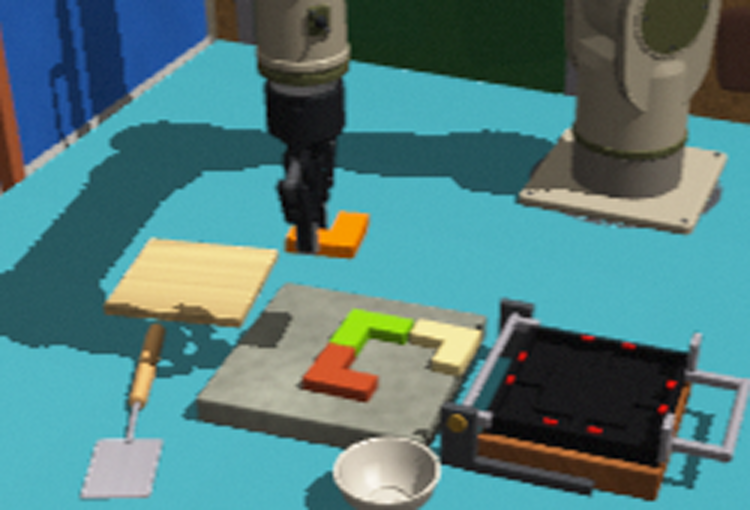

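```bash
cat >> h.py <<'E'
def board(n="scene"):
    c=cams.camera(n);W=pts(c)
    for r in cams.outline_of(n,"board")[:2]:
        m=r["region"]; p=W[m]; p=p[abs(p[:,2]-.012)<.004]; 
        if len(p)<50: continue
        q=p[:,:2]; rc=cv2.minAreaRect((q*1000).astype(np.float32)); print(n,"board",round(r["conf"],2),np.round(rc[0],1),np.round(rc[1],1),round(rc[2],1))
E
python3 -c "
from h import *
board()"
python3 -m handwheel '0 -16 25 0 0 0 20; 0 -16 25 0 0 0 20; 0 -16 25 0 0 0 20; 0 -16 25 -0.03 0 0 20; 0 -17 25 0 0 0 20; 0 -17 25 0 0 0 20; 0 -17 25 0 0 0 20; 0 -17 25 0 0 0 20'
python3 - <<'E'
from h import *
p,yw=place("orange",47.8,(453,-405),56.5)
show([(p[0],p[1],.018)],[6],20,yw)
board()
E
```

```text
scene board 0.82 [ 454.1 -404.7] [168.8 162.6] 12.0
clock: 27.15
position: [0.476, -0.4086, 0.1603]
ee_rot: [0.447, 0.548, -0.447, 0.548]
ft_force: [0.9, 0.2, -0.6]
grip_width: 0.332
at [ 0.476  -0.4086  0.1603] jawyaw 11.5 down [ 0.001  0.    -1.   ] t 27.15 F [ 0.9  0.2 -0.6] g 28.3
23.7 -0.3 0.3 0.0001 -0.0000 -0.0001 20; 23.7 -0.3 0.3 0.0001 -0.0000 -0.0001 20; 23.7 -0.3 0.3 0.0001 -0.0000 -0.0001 20; 23.7 -0.3 0.3 0.0001 -0.0000 -0.0001 20; 23.7 -0.3 0.3 0.0001 -0.0000 -0.0001 20; 23.7 -0.3 0.3 0.0001 -0.0000 -0.0001 20
scene board 0.64 [ 455.2 -404.2] [171.3 162. ] 11.0
```

Board hasn't moved. Lower the piece onto it.

```bash
python3 -m handwheel '35 -1 1 0 0 0 20; 40 -1 1 0 0 0 20; 35 0 0 0 0 0 20; 20 0 0 0 0 0 20; 10 0 0 0 0 0 20; 0 0 0 0 0 0 20'
python3 - <<'E'
from h import *
p,yw=place("orange",47.8,(453,-405),56.5)
show([(p[0],p[1],.016)],[1],20,yw)
E
```

```text
clock: 27.85
position: [0.4742, -0.4099, 0.019]
ee_rot: [0.448, 0.548, -0.447, 0.547]
ft_force: [-0.1, -0.1, -0.8]
grip_width: 0.339
at [ 0.4742 -0.4099  0.019 ] jawyaw 11.5 down [-0.001  0.002 -1.   ] t 27.85 F [-0.1 -0.1 -0.8] g 29.0
3.0 0.2 1.0 -0.0001 -0.0018 0.0005 20
```

```bash
python3 -m handwheel '2 0 1 0 0 0 20; 1.5 0 0 0 0 0 20; 0 0 0 0 0 0 20'
```

```text
clock: 28.15
position: [0.4744, -0.4128, 0.0172]
ee_rot: [0.448, 0.547, -0.448, 0.548]
ft_force: [-0.2, 0.1, -1.0]
grip_width: 0.334
```

```bash
python3 -m handwheel '1.5 0 0 0 0 0 20; 0 0 0 0 0 0 20; 0 0 0 0 0 0 20'
```

```text
clock: 28.45
position: [0.4739, -0.4125, 0.015]
ee_rot: [0.448, 0.547, -0.448, 0.547]
ft_force: [-0.2, -0.3, 0.1]
grip_width: 0.334
```

```bash
python3 -m handwheel '0.5 0 0 0 0 0 20; 0 0 0 0 0 0 45; 0 0 0 0 0 0 45; 0 0 0 0 0 0 45; -15 0 0 0 0 0 45; -40 0 0 0 0 0 45; -45 0 0 0 0 0 45; -45 0 0 0 0 0 45'
python3 - <<'E'
from h import *
p,yw=grasp("green",527.6,-145,227.2)
show([(.505,-.2,.14),(p[0],p[1],.14)],[6,2],50,yw)
E
```

```text
clock: 29.25
position: [0.4739, -0.4122, 0.1621]
ee_rot: [0.448, 0.547, -0.448, 0.547]
ft_force: [1.1, -0.6, 0.3]
grip_width: 0.527
at [ 0.4739 -0.4122  0.1621] jawyaw 11.4 down [ 0. -0. -1.] t 29.25 F [ 1.1 -0.6  0.3] g 45.0
3.7 12.1 -33.6 0.0201 0.0000 -0.0001 50; 3.7 11.4 -33.9 0.0201 0.0000 -0.0001 50; 3.7 10.7 -34.1 0.0201 0.0000 -0.0001 50; 3.7 10.0 -34.3 0.0201 0.0000 -0.0001 50; 3.7 9.3 -34.5 0.0201 0.0000 -0.0001 50; 3.7 8.7 -34.7 0.0201 0.0000 -0.0001 50; -0.0 3.6 -31.9 0.0201 0.0000 -0.0001 50; -0.0 3.0 -32.0 0.0201 0.0000 -0.0001 50
```

```bash
python3 -m handwheel '3 12 -34 0 0 0 50; 3 12 -34 0.04 0 0 50; 3 11 -34 0.04 0 0 50; 3 10 -34 0.04 0 0 50; 3 10 -34 0.04 0 0 50; 3 9 -34 0 0 0 50; 0 4 -32 0 0 0 50; 0 3 -32 0 0 0 50'
python3 - <<'E'
from h import *
np.set_printoptions(precision=1,suppress=True)
for n in ["top","scene"]:
    c=cams.camera(n); save(c,"b2%s.png"%n,(150,120,250,160),3)
    print(n,fitL(c,"orange",.453,-.405,56.5,.012,.026)); print(fitL(c,"green",.5276,-.145,227,.03,.044))
    board(n)
p,yw=grasp("green",527.6,-145,227.2)
show([(p[0],p[1],.033)],[5],50,yw)
E
```

```text
clock: 30.05
position: [0.5151, -0.136, 0.1424]
ee_rot: [0.49, 0.509, -0.49, 0.51]
ft_force: [-0.8, 0.3, 0.7]
grip_width: 0.587
top (array([ 453.4, -406.8,   56.6]), np.float64(0.9470284237726099))
(array([ 528. , -137.2,  229.4]), np.float64(0.10339943342776203))
top board 0.58 [ 452.7 -403.7] [157.8 161.1] 10.2
scene (array([ 455.6, -406.7,   54.1]), np.float64(0.5230290116374365))
(array([ 527.4, -145. ,  227.7]), np.float64(0.8560523446019629))
scene board 0.68 [ 455.3 -405.1] [166.5 163. ] 10.4
at [ 0.5 -0.1  0.1] jawyaw 2.2 down [ 0. -0. -1.] t 30.35 F [ 0.  -0.5 -0.6] g 49.9
21.8 -1.5 -0.7 -0.0001 0.0002 -0.0001 50; 21.8 -1.5 -0.7 -0.0001 0.0002 -0.0001 50; 21.8 -1.5 -0.7 -0.0001 0.0002 -0.0001 50; 21.8 -1.5 -0.7 -0.0001 0.0002 -0.0001 50; 21.8 -1.5 -0.7 -0.0001 0.0002 -0.0001 50
```

View pics/b2top.png

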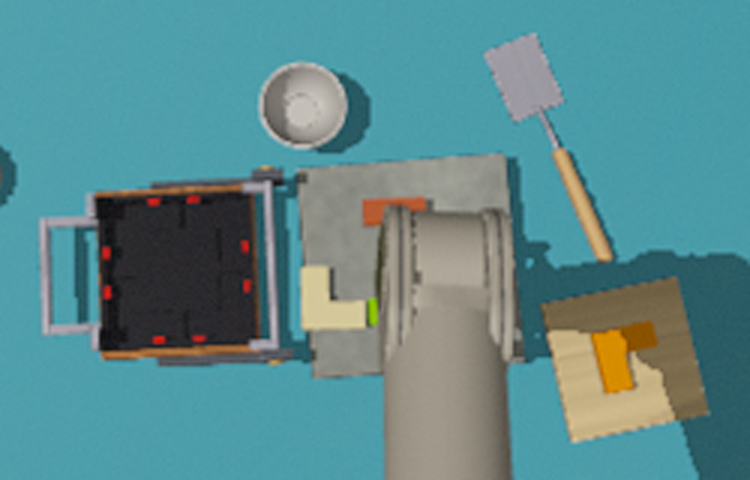

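```bash
python3 -m handwheel '30 -2 -1 0 0 0 50; 30 -2 -1 0 0 0 50; 28 -2 -1 0 0 0 50; 15 -1 0 0 0 0 50; 6 0 0 0 0 0 50; 0 0 0 0 0 0 50'
python3 - <<'E'
from h import *
p,yw=grasp("green",527.6,-145,227.4)
show([(p[0],p[1],.033)],[1],50,yw)
E
```

```text
clock: 30.95
position: [0.5078, -0.1353, 0.0323]
ee_rot: [0.49, 0.51, -0.49, 0.509]
ft_force: [-0.0, 0.3, -0.7]
grip_width: 0.586
at [ 0.5078 -0.1353  0.0323] jawyaw 2.2 down [-0.  0. -1.] t 30.95 F [-0.   0.3 -0.7] g 50.0
-0.7 -0.6 0.5 -0.0036 -0.0001 0.0003 50
```

```bash
python3 -m handwheel '-1 0 0 0 0 0 50; 0 0 0 0 0 0 20; 0 0 0 0 0 0 20; 0 0 0 0 0 0 20; 0 0 0 0 0 0 20; 0 0 0 0 0 0 20; -15 0 0 0 0 0 20; -30 0 0 0 0 0 20' 50
python3 - <<'E'
from h import *
p,yw=place("green",227.4,(453.4,-406.8),236.6)
show([(.5072,-.1357,.15),(p[0],p[1],.15)],[2,9],20,yw)
E
```

```text
clock: 31.75
position: [0.5064, -0.1345, 0.0782]
ee_rot: [0.49, 0.511, -0.491, 0.509]
ft_force: [0.3, -0.6, -1.3]
grip_width: 0.333
at [ 0.5064 -0.1345  0.0782] jawyaw 2.2 down [-0.003  0.001 -1.   ] t 31.75 F [ 0.3 -0.6 -1.3] g 28.4
-35.9 0.3 0.6 -0.0148 -0.0001 0.0003 20; -35.9 0.3 0.6 -0.0148 -0.0001 0.0003 20; -0.0 -10.4 28.8 -0.0148 -0.0001 0.0003 20; -0.0 -10.8 28.7 -0.0148 -0.0001 0.0003 20; -0.0 -11.2 28.5 -0.0148 -0.0001 0.0003 20; -0.0 -11.7 28.3 -0.0148 -0.0001 0.0003 20; -0.0 -12.1 28.2 -0.0148 -0.0001 0.0003 20; -0.0 -12.5 28.0 -0.0148 -0.0001 0.0003 20
-0.0 -12.9 27.8 -0.0148 -0.0001 0.0003 20; -0.0 -13.3 27.6 -0.0148 -0.0001 0.0003 20; -0.0 -13.7 27.4 -0.0148 -0.0001 0.0003 20
```

```bash
python3 -m handwheel '-36 0 0 0 0 0 20; -36 0 0 0 0 0 20; 0 -10 29 -0.04 0 0 20; 0 -11 29 -0.04 0 0 20; 0 -12 28 -0.04 0 0 20; 0 -12 28 -0.04 0 0 20; 0 -13 28 0 0 0 20; 0 -13 28 0 0 0 20'; python3 -m handwheel '0 -14 27 0 0 0 20; 0 -14 27 0 0 0 20; 0 -12 20 0 0 0 20; 0 0 0 0 0 0 20'
python3 - <<'E'
from h import *
p,yw=place("green",227.4,(453.4,-406.8),236.6)
show([(p[0],p[1],.05),(p[0],p[1],.031)],[4,2],20,yw)
board()
c=cams.camera("scene"); save(c,"b3.png",(100,80,200,120),4)
E
```

```text
clock: 32.55
position: [0.4594, -0.3139, 0.1517]
ee_rot: [0.448, 0.547, -0.448, 0.548]
ft_force: [0.7, -0.9, -0.7]
grip_width: 0.334
clock: 32.95
position: [0.433, -0.3969, 0.1513]
ee_rot: [0.449, 0.546, -0.45, 0.546]
ft_force: [0.3, 0.0, -0.8]
grip_width: 0.335
at [ 0.433  -0.3969  0.1513] jawyaw 11.1 down [-0.    -0.002 -1.   ] t 32.95 F [ 0.3  0.  -0.8] g 28.6
25.3 -0.5 0.9 -0.0014 0.0002 0.0001 20; 25.3 -0.5 0.9 -0.0014 0.0002 0.0001 20; 25.3 -0.5 0.9 -0.0014 0.0002 0.0001 20; 25.3 -0.5 0.9 -0.0014 0.0002 0.0001 20; 9.5 0.0 -0.0 -0.0014 0.0002 0.0001 20; 9.5 0.0 -0.0 -0.0014 0.0002 0.0001 20
scene board 0.68 [ 456.2 -404.8] [169.1 162.9] 11.2
```

View pics/b3.png

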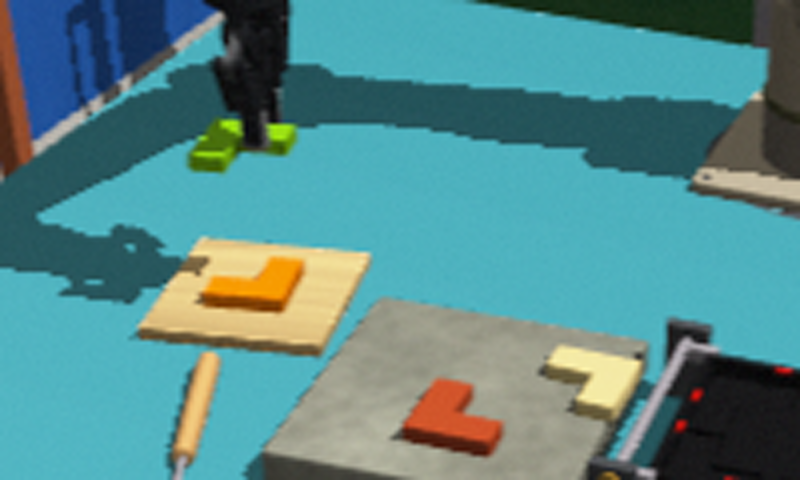

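```bash
python3 -m handwheel '40 -1 1 -0.005 0 0 20; 38 -1 1 0 0 0 20; 25 0 1 0 0 0 20; 12 0 0 0 0 0 20; 5 0 0 0 0 0 20; 0 0 0 0 0 0 20; 0 0 0 0 0 0 20'
python3 - <<'E'
from h import *
p,yw=place("green",227.4,(453.4,-406.8),236.6)
show([(p[0],p[1],.029)],[1],20,yw)
E
```

```text
clock: 33.8
position: [0.435, -0.3967, 0.0319]
ee_rot: [0.446, 0.548, -0.446, 0.549]
ft_force: [-0.6, 0.9, -1.3]
grip_width: 0.332
at [ 0.435  -0.3967  0.0319] jawyaw 11.7 down [ 0.002 -0.001 -1.   ] t 33.8 F [-0.6  0.9 -1.3] g 28.3
2.9 -4.0 3.6 0.0024 0.0018 -0.0015 20
```

```bash
python3 -m handwheel '0 -3 3 0 0 0 20; 0 0 0 0 0 0 20; 0 0 0 0 0 0 20'
python3 - <<'E'
from h import *
p,yw=place("green",227.4,(453.4,-406.8),236.6)
show([(p[0],p[1],.029)],[1],20,yw)
E
```

```text
clock: 34.1
position: [0.4315, -0.4007, 0.0308]
ee_rot: [0.447, 0.548, -0.447, 0.549]
ft_force: [-1.6, -1.0, 1.1]
grip_width: 0.329
at [ 0.4315 -0.4007  0.0308] jawyaw 11.7 down [ 0.    -0.001 -1.   ] t 34.1 F [-1.6 -1.   1.1] g 28.1
1.8 0.3 0.3 0.0009 0.0010 -0.0003 20
```

```bash
python3 -m handwheel '1.5 0 0 0 0 0 20; 0 0 0 0 0 0 20; 0 0 0 0 0 0 20'
```

```text
clock: 34.4
position: [0.4315, -0.4008, 0.0307]
ee_rot: [0.446, 0.548, -0.447, 0.549]
ft_force: [-6.3, 3.7, 19.2]
grip_width: 0.332
```

```bash
python3 -m handwheel '-1 0 0 0 0 0 20; 0 0 0 0 0 0 45; 0 0 0 0 0 0 45; 0 0 0 0 0 0 45; -15 0 0 0 0 0 45; -40 0 0 0 0 0 45; -45 0 0 0 0 0 45; -30 0 0 0 0 0 45'
python3 - <<'E'
from h import *
p,yw=grasp("cream",521.9,-71,135.3)
print(p,yw)
show([(.49,-.3,.15),(p[0],p[1],.13)],[3,7],50,yw)
E
```

```text
clock: 35.2
position: [0.4324, -0.4004, 0.1641]
ee_rot: [0.446, 0.547, -0.446, 0.55]
ft_force: [0.3, -0.0, 0.2]
grip_width: 0.529
[ 0.50195263 -0.08110458] 0.30000000000001137
at [ 0.4324 -0.4004  0.1641] jawyaw 11.7 down [ 0.003 -0.002 -1.   ] t 35.2 F [ 0.3 -0.   0.2] g 45.2
4.7 25.6 -28.9 0.0199 0.0003 -0.0003 50; 4.7 25.0 -29.4 0.0199 0.0003 -0.0003 50; 4.7 24.4 -29.9 0.0199 0.0003 -0.0003 50; 2.8 6.2 -30.7 0.0199 0.0003 -0.0003 50; 2.8 5.6 -30.8 0.0199 0.0003 -0.0003 50; 2.8 5.0 -30.9 0.0199 0.0003 -0.0003 50; 2.8 4.4 -31.0 0.0199 0.0003 -0.0003 50; 2.8 3.7 -31.1 0.0199 0.0003 -0.0003 50
2.8 3.1 -31.2 0.0199 0.0003 -0.0003 50; 2.8 2.5 -31.2 0.0199 0.0003 -0.0003 50
```

```bash
python3 -m handwheel '4 25 -29 0 0 0 50; 4 25 -29 0.04 0 0 50; 4 24 -29 0.04 0 0 50; 3 6 -31 0.04 0 0 50; 3 6 -31 0.04 0 0 50'
python3 - <<'E'
from h import *
np.set_printoptions(precision=4,suppress=True)
for n in ["top","scene"]:
    c=cams.camera(n); save(c,"b4%s.png"%n,(200,150,200,140) if n=="top" else (120,120,160,100),3.8)
    for k,g in {"orange":(.4534,-.4068,56.6,.012,.026),"green":(.4534,-.4068,236.6,.026,.04),"cream":(.5219,-.071,135.3,.03,.044),"red":(.599,-.1416,-42.8,.03,.044)}.items():
        print(n,k,*fitL(c,k,*g))
    board(n)
p,yw=grasp("cream",521.9,-71,135.3)
show([(p[0],p[1],.13)],[5],50,yw)
E
```

```text
clock: 35.7
position: [0.4936, -0.2361, 0.1427]
ee_rot: [0.489, 0.51, -0.489, 0.511]
ft_force: [-0.2, -0.1, -0.5]
grip_width: 0.588
top orange [ 453.4 -406.8   50.6] 0.0
top green [ 453.2238 -408.5416  238.3189] 0.6493381929790908
top cream [522.4645 -71.382  134.8483] 0.954248366013072
top red [ 600.4844 -142.2829  -42.5403] 0.9755661501787842
top board 0.76 [ 458. -431.] [160.7 105.3] 9.8
scene orange [ 462.2833 -400.645    55.8856] 0.4352352352352352
scene green [ 455.1488 -407.39    236.1972] 0.9044928705945655
scene cream [517.9493 -70.3776 136.1504] 0.8022155085599194
scene red [ 600.6748 -141.5516  -43.2884] 0.9731830547998446
scene board 0.97 [ 455.  -403.9] [168.  161.2] 10.6
at [ 0.493  -0.2389  0.1424] jawyaw 2.5 down [ 0.    -0.001 -1.   ] t 36.0 F [-0.1 -0.1  0.8] g 49.8
2.5 3.1 -31.5 0.0076 0.0002 -0.0001 50; 2.5 2.9 -31.5 0.0076 0.0002 -0.0001 50; 2.5 2.7 -31.5 0.0076 0.0002 -0.0001 50; 2.5 2.4 -31.5 0.0076 0.0002 -0.0001 50; 2.5 2.2 -31.5 0.0076 0.0002 -0.0001 50
```

View pics/b4top.png

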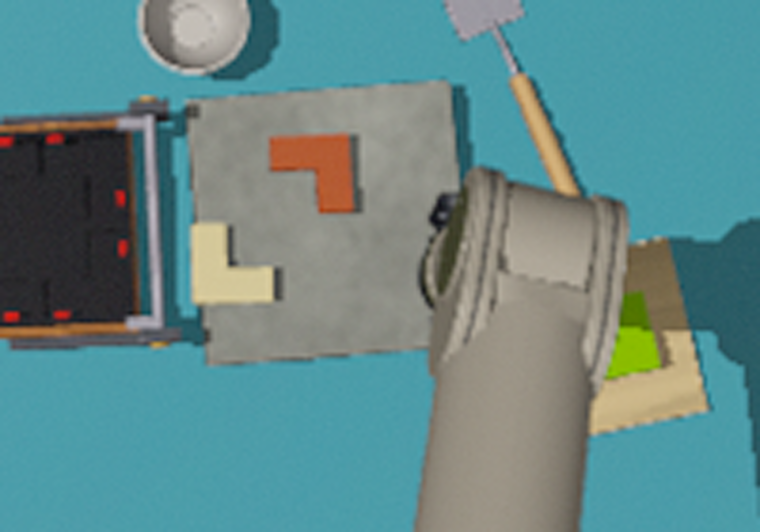

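View pics/b4scene.png

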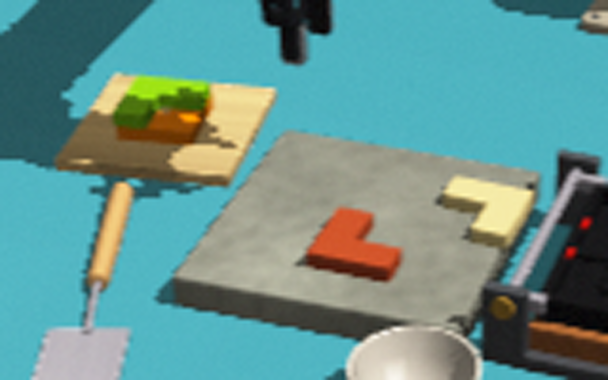

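The stack is good so far, with green straight on orange. Next is cream.

```bash
python3 -m handwheel '3 3 -31 0.02 0 0 50; 3 3 -31 0.02 0 0 50; 3 3 -31 0 0 0 50; 3 2 -31 0 0 0 50; 3 2 -31 0 0 0 50; 0 0 0 0 0 0 50'
python3 - <<'E'
from h import *
p,yw=grasp("cream",522.3,-71.3,134.9)
show([(p[0],p[1],.033)],[1],50,yw)
E
```

```text
clock: 36.6
position: [0.504, -0.079, 0.127]
ee_rot: [0.498, 0.502, -0.497, 0.502]
ft_force: [-1.2, -1.0, -0.2]
grip_width: 0.584
at [ 0.504 -0.079  0.127] jawyaw 0.5 down [ 0.     0.001 -1.   ] t 36.6 F [-1.2 -1.  -0.2] g 49.9
94.0 -1.7 2.3 0.0103 -0.0013 -0.0003 50
```

```bash
python3 -m handwheel '30 -1 1 0.01 0 0 50; 30 -1 1 0 0 0 50; 20 0 0 0 0 0 50; 10 0 0 0 0 0 50; 4 0 0 0 0 0 50; 0 0 0 0 0 0 50'
python3 - <<'E'
from h import *
p,yw=grasp("cream",522.3,-71.3,134.9)
show([(p[0],p[1],.033)],[1],50,yw)
E
```

```text
clock: 37.2
position: [0.502, -0.0852, 0.0331]
ee_rot: [0.502, 0.498, -0.502, 0.498]
ft_force: [1.0, -0.5, 0.7]
grip_width: 0.587
at [ 0.502  -0.0852  0.0331] jawyaw -0.4 down [ 0. -0. -1.] t 37.2 F [ 1.  -0.5  0.7] g 50.1
0.1 0.3 -3.9 -0.0050 0.0001 -0.0003 50
```

```bash
python3 -m handwheel '0 0 -3 0 0 0 50; 0 0 0 0 0 0 50';  python3 -m handwheel '0 0 0 0 0 0 50'; python3 -m handwheel '0 0 0 0 0 0 20; 0 0 0 0 0 0 20; 0 0 0 0 0 0 20; 0 0 0 0 0 0 20; 0 0 0 0 0 0 20' 50
```

```text
clock: 37.4
position: [0.5024, -0.0813, 0.0338]
ee_rot: [0.502, 0.498, -0.501, 0.499]
ft_force: [-0.0, 0.7, -0.2]
grip_width: 0.586
clock: 37.5
position: [0.5021, -0.0816, 0.0335]
ee_rot: [0.502, 0.498, -0.501, 0.499]
ft_force: [-0.3, 0.3, 0.2]
grip_width: 0.584
clock: 38.0
position: [0.5021, -0.0817, 0.0334]
ee_rot: [0.502, 0.498, -0.501, 0.499]
ft_force: [-1.5, 0.2, 5.7]
grip_width: 0.337
```

```bash
python3 -m handwheel '-15 0 0 0 0 0 20; -35 0 0 0 0 0 20; -40 0 0 0 0 0 20; -35 0 0 0 0 0 20'
python3 - <<'E'
from h import *
p,yw=place("cream",134.9,(453.3,-407),56.6)
show([(p[0],p[1],.158)],[12],20,yw)
E
```

```text
clock: 38.4
position: [0.5017, -0.0812, 0.1605]
ee_rot: [0.502, 0.498, -0.501, 0.499]
ft_force: [1.2, -1.1, -0.4]
grip_width: 0.338
at [ 0.5017 -0.0812  0.1605] jawyaw -0.3 down [ 0.001 -0.    -1.   ] t 38.4 F [ 1.2 -1.1 -0.4] g 28.9
0.2 -5.0 25.7 0.1136 -0.0001 -0.0001 20; 0.2 -2.1 26.1 0.1136 -0.0001 -0.0001 20; 0.2 0.9 26.2 0.1136 -0.0001 -0.0001 20; 0.2 3.8 25.9 0.1136 -0.0001 -0.0001 20; 0.2 6.8 25.3 0.1136 -0.0001 -0.0001 20; 0.2 9.6 24.4 0.1136 -0.0001 -0.0001 20; 0.2 12.3 23.1 0.1136 -0.0001 -0.0001 20; 0.2 14.8 21.6 0.1136 -0.0001 -0.0001 20
0.2 17.2 19.8 0.1136 -0.0001 -0.0001 20; 0.2 19.3 17.7 0.1136 -0.0001 -0.0001 20; 0.2 21.2 15.4 0.1136 -0.0001 -0.0001 20; 0.2 22.8 12.9 0.1136 -0.0001 -0.0001 20
```

```bash
python3 -m handwheel '0 -5 26 0.114 0 0 20; 0 -2 26 0.114 0 0 20; 0 1 26 0.114 0 0 20; 0 4 26 0.114 0 0 20; 0 7 25 0.114 0 0 20; 0 10 24 0.114 0 0 20; 0 12 23 0.114 0 0 20; 0 15 22 0.114 0 0 20'; python3 -m handwheel '0 17 20 0.114 0 0 20; 0 19 18 0.114 0 0 20; 0 21 15 0.114 0 0 20; 0 23 13 0.11 0 0 20; 0 0 0 0 0 0 20'
python3 - <<'E'
from h import *
p,yw=place("cream",134.9,(453.3,-407),56.6)
show([(p[0],p[1],.044)],[1],20,yw)
board()
c=cams.camera("scene"); save(c,"b5.png",(100,80,200,120),4)
E
```

```text
clock: 39.2
position: [0.4606, -0.2878, 0.1589]
ee_rot: [0.67, 0.225, -0.67, 0.225]
ft_force: [0.2, -0.3, -0.3]
grip_width: 0.333
clock: 39.7
position: [0.4373, -0.3931, 0.1586]
ee_rot: [-0.704, -0.067, 0.704, -0.068]
ft_force: [-0.4, 0.1, -1.2]
grip_width: 0.334
at [ 0.4373 -0.3931  0.1586] jawyaw -79.0 down [-0.    -0.001 -1.   ] t 39.7 F [-0.4  0.1 -1.2] g 28.5
114.6 -3.3 -2.9 -0.0099 0.0005 -0.0014 20
scene board 0.85 [ 454.7 -403.3] [169.8 162.5] 11.6
```

View pics/b5.png

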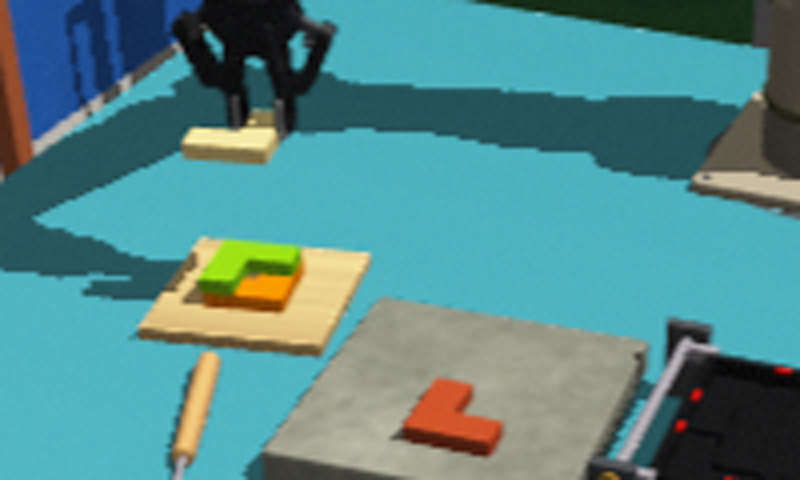

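Cream is held square and the stack is neat. Lower it onto the pile; its contact should come at a TCP height of about 0.043 to 0.045.

```bash
python3 -m handwheel '35 -1 -1 -0.01 0 0 20; 35 -1 -1 0 0 0 20; 24 -1 -1 0 0 0 20; 12 0 0 0 0 0 20; 0 0 0 0 0 0 20; 0 0 0 0 0 0 20'
python3 - <<'E'
from h import *
p,yw=place("cream",134.9,(453.3,-407),56.6)
show([(p[0],p[1],.0445)],[1],20,yw)
E
```

```text
clock: 40.45
position: [0.4424, -0.3859, 0.0531]
ee_rot: [0.704, 0.074, -0.703, 0.075]
ft_force: [-0.6, 0.2, -0.3]
grip_width: 0.332
at [ 0.4424 -0.3859  0.0531] jawyaw -77.9 down [ 0.001 -0.001 -1.   ] t 40.45 F [-0.6  0.2 -0.3] g 28.4
8.6 2.8 3.6 0.0092 -0.0011 -0.0011 20
```

```bash
python3 -m handwheel '0 2 3 0.008 0 0 20; 0 0 0 0 0 0 20; 0 0 0 0 0 0 20'; python3 -m handwheel '0 0 0 0 0 0 20'
python3 - <<'E'
from h import *
p,yw=place("cream",134.9,(453.3,-407),56.6)
show([(p[0],p[1],.0445)],[1],20,yw)
E
```

```text
clock: 40.75
position: [0.4392, -0.3889, 0.0526]
ee_rot: [0.704, 0.071, -0.703, 0.072]
ft_force: [-0.0, -0.5, -1.1]
grip_width: 0.331
clock: 40.85
position: [0.4392, -0.3885, 0.0523]
ee_rot: [0.704, 0.071, -0.703, 0.072]
ft_force: [0.1, -0.1, -1.1]
grip_width: 0.337
at [ 0.4392 -0.3885  0.0523] jawyaw -78.4 down [ 0. -0. -1.] t 40.85 F [ 0.1 -0.1 -1.1] g 28.8
7.8 0.9 -0.1 0.0003 -0.0004 -0.0006 20
```

```bash
python3 -m handwheel '5 0.5 0 0 0 0 20; 1.5 0 0 0 0 0 20; 0 0 0 0 0 0 20; 0 0 0 0 0 0 20'; python3 -m handwheel '1 0 0 0 0 0 20; 0 0 0 0 0 0 20'
```

```text
clock: 41.25
position: [0.4391, -0.3888, 0.0452]
ee_rot: [-0.703, -0.072, 0.704, -0.072]
ft_force: [0.6, -0.4, -0.9]
grip_width: 0.339
clock: 41.45
position: [0.4391, -0.3889, 0.0443]
ee_rot: [-0.703, -0.072, 0.703, -0.072]
ft_force: [-1.1, -0.0, -0.8]
grip_width: 0.334
```

```bash
python3 -m handwheel '0.7 0 0 0 0 0 20; 0 0 0 0 0 0 20'; 
```

```text
clock: 41.65
position: [0.4391, -0.3889, 0.0436]
ee_rot: [-0.703, -0.072, 0.703, -0.072]
ft_force: [0.9, 0.3, -0.5]
grip_width: 0.33
```

Within about 1 mm of contact; release.

```bash
python3 -m handwheel '0.5 0 0 0 0 0 20; 0 0 0 0 0 0 45; 0 0 0 0 0 0 45; 0 0 0 0 0 0 45; -15 0 0 0 0 0 45; -40 0 0 0 0 0 45; -45 0 0 0 0 0 45; -20 0 0 0 0 0 45'
python3 - <<'E'
from h import *
p,yw=grasp("red",600.5,-142,-42.7)
print(p,yw)
show([(.53,-.26,.16),(p[0],p[1],.14)],[7,6],50,yw)
E
```

```text
clock: 42.45
position: [0.4407, -0.3898, 0.1688]
ee_rot: [0.705, 0.07, -0.702, 0.073]
ft_force: [-0.4, -0.9, -0.2]
grip_width: 0.526
[ 0.62008257 -0.13120542] 2.3000000000000114
at [ 0.4407 -0.3898  0.1688] jawyaw -78.4 down [ 0.005 -0.004 -1.   ] t 42.45 F [-0.4 -0.9 -0.2] g 44.9
1.2 -15.6 -16.2 -0.1083 0.0000 -0.0005 50; 1.2 -13.7 -17.8 -0.1083 0.0000 -0.0005 50; 1.3 -11.7 -19.2 -0.1083 0.0000 -0.0005 50; 1.3 -9.6 -20.4 -0.1083 0.0000 -0.0005 50; 1.3 -7.3 -21.3 -0.1083 0.0000 -0.0005 50; 1.3 -5.0 -22.0 -0.1083 0.0000 -0.0005 50; 1.3 -2.6 -22.4 -0.1083 0.0000 -0.0005 50; 3.4 0.0 -26.2 -0.1083 0.0000 -0.0005 50
3.4 2.8 -26.0 -0.1083 0.0000 -0.0005 50; 3.4 5.6 -25.6 -0.1083 0.0000 -0.0005 50; 3.4 8.4 -24.8 -0.1083 0.0000 -0.0005 50; 3.3 11.0 -23.8 -0.1083 0.0000 -0.0005 50; 3.3 13.5 -22.4 -0.1083 0.0000 -0.0005 50
```

```bash
python3 -m handwheel '1 -16 -16 -0.108 0 0 50; 1 -14 -18 -0.108 0 0 50; 1 -12 -19 -0.108 0 0 50; 1 -10 -20 -0.108 0 0 50; 1 -7 -21 -0.108 0 0 50; 1 -5 -22 -0.108 0 0 50; 1 -3 -22 -0.108 0 0 50; 3 0 -26 -0.108 0 0 50'; python3 -m handwheel '3 3 -26 -0.108 0 0 50; 3 6 -26 -0.108 0 0 50; 3 8 -25 -0.108 0 0 50; 3 11 -24 -0.108 0 0 50; 3 13 -22 -0.108 0 0 50; 0 0 0 0 0 0 50; 0 0 0 0 0 0 50'
python3 - <<'E'
from h import *
np.set_printoptions(precision=2,suppress=True)
for n in ["top","scene"]:
    c=cams.camera(n); save(c,"b6%s.png"%n,(200,150,200,140) if n=="top" else (120,120,160,100),3.8)
    for k,g in {"cream":(.4533,-.407,56.6,.04,.054),"green":(.4534,-.4068,236.6,.026,.04),"red":(.6005,-.142,-42.8,.03,.044)}.items():
        print(n,k,*fitL(c,k,*g))
    board(n)
p,yw=grasp("red",600.5,-142,-42.7)
show([(p[0],p[1],.0335)],[1],50,yw)
E
```

```text
clock: 43.25
position: [0.5425, -0.2372, 0.1546]
ee_rot: [0.608, 0.36, -0.608, 0.361]
ft_force: [-0.1, 0.0, 0.3]
grip_width: 0.585
clock: 43.95
position: [0.6173, -0.1298, 0.1389]
ee_rot: [0.491, 0.509, -0.491, 0.509]
ft_force: [0.8, -0.3, 0.0]
grip_width: 0.586
top cream [ 465.21 -405.58   54.27] 0.43582510578279265
top green [ 452.88 -408.65  235.77] 0.4201228878648233
top red [ 602.91 -139.86  -37.43] 0.12492444086238164
top board 0.61 [ 452.8 -404.1] [159.2 161.2] 10.8
scene cream [ 456.06 -406.86   52.62] 0.6551391035548686
scene green [ 455.39 -407.61  239.1 ] 0.26131743019788556
scene red [ 600.21 -141.86  -42.51] 0.9732454439705313
scene board 0.84 [ 456.2 -404.9] [167.1 161.7] 12.6
at [ 0.62 -0.13  0.14] jawyaw 2.0 down [ 0. -0. -1.] t 44.25 F [-0.8  0.4 -0.3] g 50.0
104.9 3.2 0.3 -0.0059 0.0007 -0.0001 50
```

View pics/b6top.png

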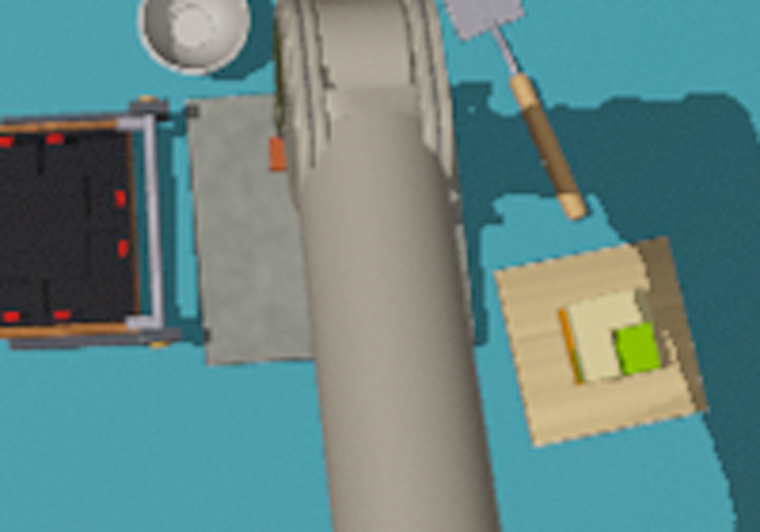

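View pics/b6scene.png

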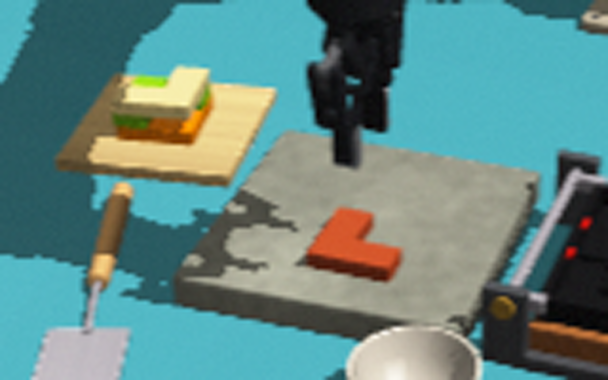

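```bash
python3 -m handwheel '35 2 0 0 0 0 50; 35 1 0 0 0 0 50; 20 0 0 0 0 0 50; 10 0 0 0 0 0 50; 5 0 0 0 0 0 50; 0 0 0 0 0 0 50'
python3 - <<'E'
from h import *
p,yw=grasp("red",600.5,-142,-42.7)
show([(p[0],p[1],.0335)],[1],50,yw)
E
```

```text
clock: 44.85
position: [0.6203, -0.13, 0.0335]
ee_rot: [0.491, 0.509, -0.491, 0.509]
ft_force: [-0.6, 0.1, 0.7]
grip_width: 0.59
at [ 0.6203 -0.13    0.0335] jawyaw 2.0 down [ 0. -0. -1.] t 44.85 F [-0.6  0.1  0.7] g 50.4
-0.0 -0.3 1.2 -0.0044 0.0002 -0.0003 50
```

```bash
python3 -m handwheel '0 0 1 0 0 0 50; 0 0 0 0 0 0 20; 0 0 0 0 0 0 20; 0 0 0 0 0 0 20; 0 0 0 0 0 0 20; 0 0 0 0 0 0 20' 50; python3 -m handwheel '-15 0 0 0 0 0 20; -35 0 0 0 0 0 20; -40 0 0 0 0 0 20; -35 0 0 0 0 0 20'
python3 - <<'E'
from h import *
p,yw=place("red",-42.7,(453.5,-407),236.6)
show([(p[0],p[1],.158)],[14],20,yw)
E
```

```text
clock: 45.45
position: [0.621, -0.1311, 0.0345]
ee_rot: [0.491, 0.508, -0.491, 0.51]
ft_force: [-1.0, 0.5, 5.9]
grip_width: 0.335
clock: 45.85
position: [0.6202, -0.1306, 0.1611]
ee_rot: [0.491, 0.509, -0.491, 0.509]
ft_force: [0.7, 0.9, -0.4]
grip_width: 0.331
at [ 0.6202 -0.1306  0.1611] jawyaw 2.1 down [ 0.001 -0.    -1.   ] t 45.85 F [ 0.7  0.9 -0.4] g 28.2
0.2 -11.7 20.6 0.1003 -0.0000 -0.0001 20; 0.2 -9.6 21.7 0.1003 -0.0000 -0.0001 20; 0.2 -7.3 22.5 0.1003 -0.0000 -0.0001 20; 0.2 -5.1 23.1 0.1003 -0.0000 -0.0001 20; 0.2 -2.7 23.5 0.1003 -0.0000 -0.0001 20; 0.2 -0.3 23.7 0.1003 -0.0000 -0.0001 20; 0.2 2.0 23.6 0.1003 -0.0000 -0.0001 20; 0.2 4.4 23.3 0.1003 -0.0000 -0.0001 20
0.2 6.7 22.7 0.1003 -0.0000 -0.0001 20; 0.2 8.9 21.9 0.1003 -0.0000 -0.0001 20; 0.2 11.1 20.9 0.1003 -0.0000 -0.0001 20; 0.2 13.1 19.7 0.1003 -0.0000 -0.0001 20; 0.2 15.0 18.3 0.1003 -0.0000 -0.0001 20; 0.2 16.8 16.7 0.1003 -0.0000 -0.0001 20
```

```bash
python3 -m handwheel '0 -12 21 0.1 0 0 20; 0 -10 22 0.1 0 0 20; 0 -7 23 0.1 0 0 20; 0 -5 23 0.1 0 0 20; 0 -3 24 0.1 0 0 20; 0 0 24 0.1 0 0 20; 0 2 24 0.1 0 0 20; 0 4 23 0.1 0 0 20'; python3 -m handwheel '0 7 23 0.1 0 0 20; 0 9 22 0.1 0 0 20; 0 11 21 0.1 0 0 20; 0 13 20 0.1 0 0 20; 0 15 18 0.1 0 0 20; 0 17 17 0.1 0 0 20; 0 0 0 0 0 0 20; 0 0 0 0 0 0 20'
python3 - <<'E'
from h import *
p,yw=place("red",-42.7,(453.5,-407),236.6)
show([(p[0],p[1],.06)],[1],20,yw)
board()
c=cams.camera("scene"); save(c,"b7.png",(100,80,200,120),4)
E
```

```text
clock: 46.65
position: [0.5313, -0.3015, 0.1593]
ee_rot: [0.651, 0.276, -0.651, 0.276]
ft_force: [0.5, -0.0, -0.3]
grip_width: 0.336
clock: 47.45
position: [0.4662, -0.4277, 0.1589]
ee_rot: [0.704, 0.073, -0.703, 0.073]
ft_force: [-0.5, 0.2, -1.2]
grip_width: 0.334
at [ 0.4662 -0.4277  0.1589] jawyaw -78.1 down [ 0.001 -0.    -1.   ] t 47.45 F [-0.5  0.2 -1.2] g 28.6
98.9 -2.8 -1.6 0.0047 -0.0007 -0.0001 20
scene board 0.91 [ 456.1 -405.1] [167.9 164. ] 10.6
```

View pics/b7.png

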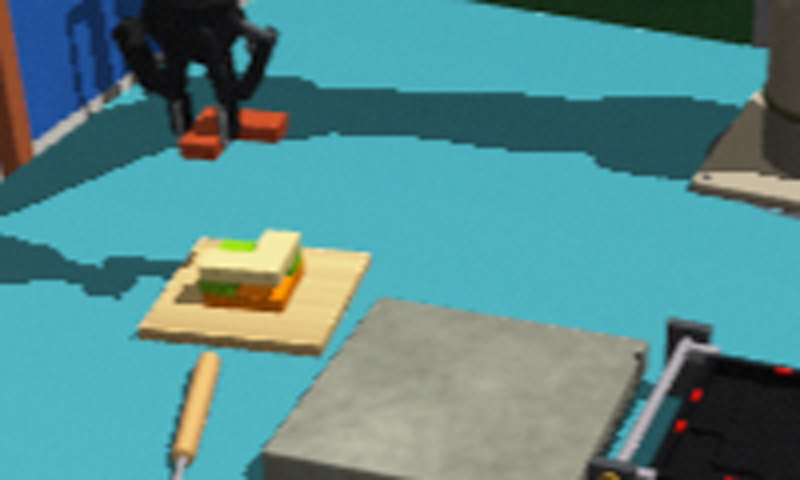

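```bash
python3 -m handwheel '35 -1 -1 0 0 0 20; 35 -1 0 0 0 0 20; 20 0 0 0 0 0 20; 3 0 0 0 0 0 20; 0 0 0 0 0 0 20; 0 0 0 0 0 0 20; 0 0 0 0 0 0 20'
python3 - <<'E'
from h import *
p,yw=place("red",-42.7,(453.5,-407),236.6)
show([(p[0],p[1],.0585)],[1],20,yw)
E
```

```text
clock: 48.3
position: [0.4677, -0.426, 0.0668]
ee_rot: [0.704, 0.072, -0.703, 0.074]
ft_force: [-0.2, -0.8, -0.1]
grip_width: 0.331
at [ 0.4677 -0.426   0.0668] jawyaw -78.1 down [ 0.002 -0.002 -1.   ] t 48.3 F [-0.2 -0.8 -0.1] g 28.3
8.3 -1.5 0.1 0.0046 -0.0016 -0.0020 20
```

```bash
python3 -m handwheel '4 -1.5 0 0.004 0 0 20; 2 0 0 0 0 0 20; 0 0 0 0 0 0 20; 0 0 0 0 0 0 20';python3 -m handwheel '1 0 0 0 0 0 20; 0 0 0 0 0 0 20'; python3 -m handwheel '0.7 0 0 0 0 0 20; 0 0 0 0 0 0 20'
```

```text
clock: 48.7
position: [0.4665, -0.4241, 0.0591]
ee_rot: [-0.703, -0.072, 0.703, -0.072]
ft_force: [0.1, -1.0, -2.1]
grip_width: 0.333
clock: 48.9
position: [0.4667, -0.4242, 0.0585]
ee_rot: [0.704, 0.071, -0.703, 0.072]
ft_force: [-1.1, 0.2, 2.1]
grip_width: 0.332
clock: 49.1
position: [0.4667, -0.4243, 0.0584]
ee_rot: [0.704, 0.071, -0.703, 0.072]
ft_force: [-4.0, 2.1, 9.0]
grip_width: 0.332
```

Contact. Release and retreat, then check.

```bash
python3 -m handwheel '-0.7 0 0 0 0 0 20; 0 0 0 0 0 0 45; 0 0 0 0 0 0 45; 0 0 0 0 0 0 45; -15 0 0 0 0 0 45; -40 0 0 0 0 0 45; -45 0 0 0 0 0 45; 0 -30 -30 0 0 0 45'; python3 -m handwheel '0 -30 -30 0 0 0 45; 0 -30 -30 0 0 0 45; 0 -30 -30 0 0 0 45; 0 -30 -30 0 0 0 45; 0 -30 -30 0 0 0 45; 0 0 0 0 0 0 45'
python3 - <<'E'
from h import *
np.set_printoptions(precision=2,suppress=True)
o=manip.get_obs();print(o["clock"],o["position"])
for n in ["top","scene"]:
    c=cams.camera(n); save(c,"b8%s.png"%n,(150,150,250,140) if n=="top" else (120,100,250,120),3.1)
    for k,g in {"red":(.4535,-.407,236.6,.054,.068)}.items():
        print(n,k,*fitL(c,k,*g))
    board(n)
E
```

```text
clock: 49.9
position: [0.4889, -0.3962, 0.1662]
ee_rot: [0.706, 0.064, -0.702, 0.072]
ft_force: [1.2, -0.7, -0.7]
grip_width: 0.523
clock: 50.5
position: [0.6099, -0.2036, 0.1595]
ee_rot: [0.704, 0.076, -0.702, 0.074]
ft_force: [-0.5, 0.6, 0.6]
grip_width: 0.528
50.5 [ 0.61 -0.2   0.16]
top red [ 454.12 -407.44  234.82] 0.9617100371747211
top board 0.95 [ 454.  -411.9] [159.6 147. ] 10.9
scene red [ 455.42 -406.73  236.37] 0.915981977206467
scene board 0.75 [ 456.6 -403.6] [167.2 161.2] 11.1
```

View pics/b8top.png

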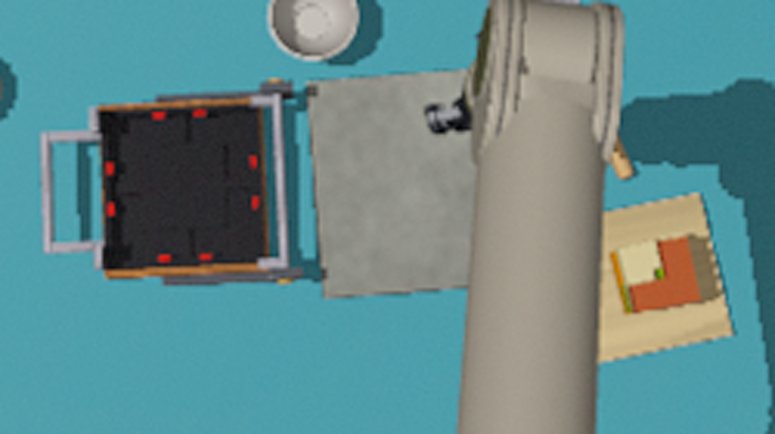

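View pics/b8scene.png

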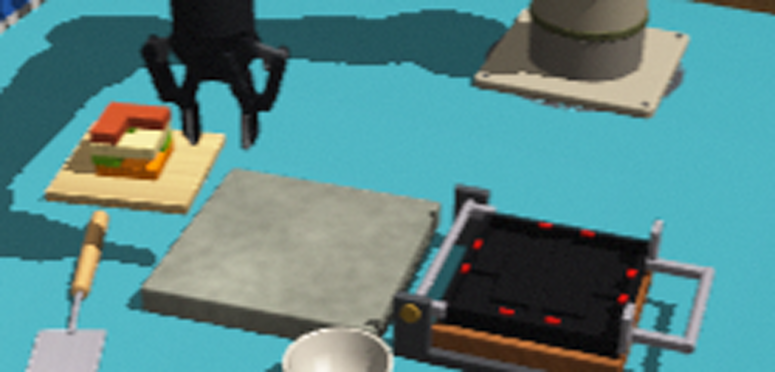

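```bash
python3 - <<'E'
from h import *
np.set_printoptions(precision=3,suppress=True)
c=cams.camera("scene");W=pts(c)
for t in ["tin","tape","bowl","tray_handle","trowel"]:
    for r in cams.outline_of("scene",t)[:1]: print(t,round(r["conf"],2),r["box"],np.nanmedian(W[r["region"]],0))
m=(W[...,1]>.225)&(W[...,1]<.285)&(W[...,0]>.5)&(W[...,0]<.6)&(W[...,2]>.025)&(W[...,2]<.08)
print("handle",np.median(W[m],0))
for k,g in {"red":(.4535,-.407,236.6,.054,.068)}.items(): print(fitL(c,k,*g))
from workcell import hand_in
print(hand_in())
E
```

```text
tin 0.58 [389.2, 187.2, 19.8, 28.0] [0.486 0.402 0.038]
tape 0.83 [354.4, 229.0, 35.1, 30.4] [0.668 0.351 0.014]
bowl 0.79 [211.1, 203.6, 34.6, 27.4] [ 0.724 -0.044  0.027]
tray_handle 0.64 [254.6, 164.7, 94.6, 51.4] [0.558 0.114 0.045]
trowel 0.88 [129.0, 164.8, 29.6, 60.1] [ 0.767 -0.313  0.004]
handle [0.552 0.249 0.05 ]
(array([ 455.357, -406.759,  236.251]), np.float64(0.9159374171307345))
the job is handed in; nothing more can be done
None
```

The job is done and handed in at about 51 s. I swung the tray over and dropped it on the slab three times. All four pieces came out, and I swung the tray back onto its bed.

The pieces are piled near the middle of the board in the order orange, green, cream, red. Each L is turned half a turn from the one beneath.

**Pile:** in the final pictures it stands flat and straight. The fits of orange, green and red put their centres within about 1–2 mm of each other. The red top piece is about 4 mm from the measured middle of the board. The cream fit was poor because its colour is close to the wood's, so I checked that piece by eye in the pictures.

**Tray:** it is empty, with the handle back at its starting height.

**Bystanders:** the tin, bowl and trowel read where they started. The tape's reading differed by up to about 16 mm between views. I put that down to a looser outline, since the arm never went near it.

**Disturbances:** I saw no sign that the board was knocked, and the grip did not slip.

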